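Hold the cast lever level above its fixture

ROBOT

A 6-joint arm with a two-finger parallel gripper is mounted at the origin on a cart in front of the work surface, level with it; the furniture and walls round the work are solid. World frame = base frame: x ahead of the robot, y to its left, z up, the work surface at z = 0. Lengths are in m, angles in rad, forces in N, time in s.
With the tool pointing down it reaches from about 0.375 to 0.9 m from the base axis. Payload 3.1 kg.
Tool frame: the origin (TCP) lies midway between the tips of the shut fingers; the grasp point (between the pads) lies 19 mm behind it; z points along the fingers, x is the direction in which the jaws open and shut, and the axes are right-handed (so a half turn about z gives the same grasp; the last joint's range is limited). The gripper opens to 87 mm and grips with 3 to 60 N. Pads are 19 mm wide; open, the fingers measure 117 mm over their backs; the gripper's body (75 mm by 190 mm) begins 51 mm behind the grasp point.
Start: joints at [1.135, 0.527, 1.433, -0, 1.181, -0.178], TCP at [0.159, 0.604, 0.223] pointing down, gripper open.
Joint ranges: [-3.08, 3.08], [-0.75, 2.2], [0.22, 2.44], [-1.43, 4.57], [0, 2.65], [-2.85, 2.85]. Speed limits (rad/s): [2.79, 2.79, 3.14, 3.14, 3.14, 3.14].

INTERFACE

Orientations are given as a unit quaternion [x, y, z, w].
In Python, from rig import * gives the robot as it stands.
- The arm moves only by the tool drive_tool, never from a script. Its argument "plan" is a list of rows, each an object with "offset": the shift along the tool's x, y, z in cm, a list of three; "delta_rot": the turn, a rotation vector about the tool's x, y, z in degrees, a list of three; "jaw": the finger opening in cm, from 0 to 8.7. In form: [{"offset": [dx, dy, dz], "delta_rot": [wx, wy, wz], "jaw": jaw}, ...]. A call has exactly 8 rows; each row is the pose to reach, as a shift and turn from the pose commanded when the call began, along the tool's axes at that moment; what a row does not reach only later rows make up. A row lasts 1/12 s, in which the tool goes at most 41.7 mm and 7.16 degrees, less where a joint would pass 70% of its speed; a pose out of reach is approached as far as the arm can. A call with a gripper value outside its range is refused whole. The fingers move at their own pace and stop on an object; "squeeze" is the grip in N (left out, the last holds). Time passes only in rows, so rows that repeat a pose let the fingers close, or fill a call up. It gives the time, the measured TCP pose, the force and the opening at its end, in the units of the state.
- get_obs(): the state, without advancing time (a new reading comes with each control period).
- camera(name): name is "scene" or "top"; returns the picture (420x560x3 uint8, red, green, blue); there is no depth.
- calibration(name): a dict with "K" (3x3 intrinsics, pixels), "distortion" ([k1, k2, p1, p2, k3] as OpenCV has them; the pictures are not rectified), "pose" (4x4, takes a point from camera to world coordinates). Camera axes: x right, y down, z forward; pixel columns grow to the right and rows downward; lengths in m; the calibration is good to about 2 mm. A picture is of the moment at which its call begins. calibration takes no time and is no camera call.
- hand_in(): hands the job in, once; it reports no verdict.
The state is a dict: "time": time; "q": joint angles; "joint_velocities": joint speeds; "joint_torque": joint torques, N m; "position": TCP position; "tool_rot": TCP orientation; "ft_force": force on the tool from outside, world axes, zero at the start; "moment": the same for the moment, N m; "grip_width": finger opening in m.
Only numpy, scipy, OpenCV 4.12 (cv2) and the standard library are available. Lean on these libraries where they do the work, as an engineer would, in place of code of your own. Each camera call takes 0.05 s, during which the arm holds its last target.

TASK

Set the wooden packing block centred and upright on the narrow raised rest of the green fixture, with the block's long side across the fixture, and let go of it. Then pick up the aluminium lever at its balance point, marked by the yellow stripe, and carry it level over the fixture. Finish still holding it there, level and at rest a few centimetres above the tip of the pin, the hole of its big hub straight over the pin and its small end over the middle of the block, touching neither; leave everything else on the table alone.

Things in the scene. Friction and masses are not known exactly. Their poses are not given: they have to be found in the camera images.
- packing_block: Plain wooden block, 48 x 65 x 42 mm (own x, y, z), about 40 to 65 g, loose on the table near the robot. Origin at the centre of its underside; z up; x runs across its 48 mm width, y along its 65 mm length.
- lever: Loose aluminium lever, 0.3 to 0.5 kg, 213 mm long: round hub (56 mm across, 36 mm high, 24 mm hole) with axis at x = -55 mm, straight bar 20 mm wide along y, from 7 to 29 mm above the underside, small round eye (30 mm across, 30 mm high) at x = +115 mm. Rests on hub and eye. Origin at underside height, below the balance point (centre of mass); x points from hub to eye, z up.
- lever_balance (a point): The balance point of the lever, in the middle of the bar, 18 mm above its underside; a yellow stripe 12 mm wide runs round the bar here. 55 mm from the hub axis, towards the eye.
- lever_bore (a point): On the axis of the hub's hole, at the lever's underside.
- lever_eye (a point): On the axis of the small eye, at the lever's underside.
- fixture: Green fixture fixed to the table, base 240 x 80 x 12 mm (x, y, z), origin at its underside's centre. At x = -85 mm a round column, 48 mm across (68 at its foot), rises to 77 mm and bears a steel pin 20 mm across, tip at 92 mm. At x = +85 mm stands the narrow rest, top at 35 mm. Between them a rib and bolt heads up to 21 mm. x runs from pin to rest.
- pin_tip (a point): Centre of the tip of the steel pin, 92 mm above the table. With its axes parallel to the fixture's.
- rest_top (a point): Centre of the narrow rest's top, a flat steel face 30 mm along the fixture's x and 56 mm along its y, 35 mm above the table; axes as the fixture's. Rest and pin are 170 mm apart, as are the lever's eye and hub; the block on the rest reaches 77 mm.
- tape_roll: Roll of masking tape lying flat, 104 mm across, 24 mm high, a bystander. Origin at the centre of its underside.
- brush: Flat paint brush lying down, 94 x 149 x 10 mm, a bystander. Origin at the centre of its underside.
- scraper: Small scraper with a red handle lying down, 92 x 19 x 10 mm, a bystander. Origin at the centre of its underside.
- sand_block: Black sanding block, 60 x 78 x 23 mm, a bystander. Origin at the centre of its underside.
Not all that is in view belongs to the job. What is shaped like the packing_block but blue is not meant.

How it is judged:
By the outcome, as a careful person would: the job done as asked, in the order asked, and still so for the second after the job is handed in, while the arm keeps its last pose, push and grip.
It also fails if it takes over 54 s, if anything falls off the work surface, if the arm or the gripper's body presses on something with over 40 N, if the wrist force passes 120 N, or if a joint passes its speed limit or range.

## Working session

There is one attempt and no reset: what is moved stays moved. The work goes in short steps, Python scripts to look and compute and a tool call to move; the robot and the scene stay as the last step left them, time stands still between calls to the robot, and variables do not carry over. Pictures are saved under pics/ and viewed, and the job is handed in when it is done.

Besides the shell and the picture viewer there is one more tool, called after ">>>" as name(argument=value, ...) on one line, values as JSON. drive_tool: Moves the arm, as the interface text tells. Its arguments: {"type":"object","properties":{"plan":{"type":"array","items":{"type":"object","properties":{"offset":{"type":"array","items":{"type":"number"}},"delta_rot":{"type":"array","items":{"type":"number"}},"jaw":{"type":"number"}}}},"squeeze":{"type":"number"}},"required":["plan"]}

```bash
ls; mkdir -p pics; python3 - <<'E'
from rig import *
import cv2
o=get_obs(); print(o)
for n in("scene","top"):
    c=calibration(n); print(n,c["K"],c["distortion"],c["pose"])
    cv2.imwrite(f"pics/{n}0.png",cv2.resize(camera(n)[:,:,::-1],(784,588),interpolation=cv2.INTER_CUBIC))
    
E
```

```text
pics
{'time': 0.0, 'q': array([ 1.13546836e+00,  5.28479944e-01,  1.43388824e+00, -6.84329584e-05,
        1.18137382e+00, -1.78490334e-01]), 'joint_velocities': array([ 0.00118815,  0.00012863,  0.00056062, -0.00069864, -0.00064029,
       -0.00197585]), 'joint_torque': array([ 7.93291038e-04, -4.40044284e+01, -1.76590240e+01,  6.32014289e-02,
        5.82166028e-02, -1.61484295e-04]), 'position': array([0.15843915, 0.60383628, 0.22156763]), 'tool_rot': array([ 7.91832226e-01,  6.10737726e-01, -9.39409713e-04,  5.22907897e-04]), 'ft_force': array([-0.08232526, -0.70206738, -0.68657365]), 'moment': array([0.06619047, 0.03134159, 0.04296844]), 'grip_width': 0.08713455826855963}
scene [[539.88441525   0.         285.42222564]
 [  0.         539.88441525 210.79599966]
 [  0.           0.           1.        ]] [-0.10140504  0.          0.          0.          0.        ] [[ 0.79768469 -0.29394831  0.52658668 -0.35235158]
 [-0.60256087 -0.35243509  0.71603764 -1.14165199]
 [-0.02489043 -0.88847279 -0.45825383  0.82789223]
 [ 0.          0.          0.          1.        ]]
top [[394.3716035    0.         273.04581278]
 [  0.         394.3716035  213.7324158 ]
 [  0.           0.           1.        ]] [0.02110242 0.         0.         0.         0.        ] [[ 0.01082092 -0.99896235  0.04423947  0.43145491]
 [-0.99986582 -0.01135363 -0.01180811  0.02652681]
 [ 0.01229813 -0.04410576 -0.99895117  1.47070071]
 [ 0.          0.          0.          1.        ]]
```

View pics/scene0.png

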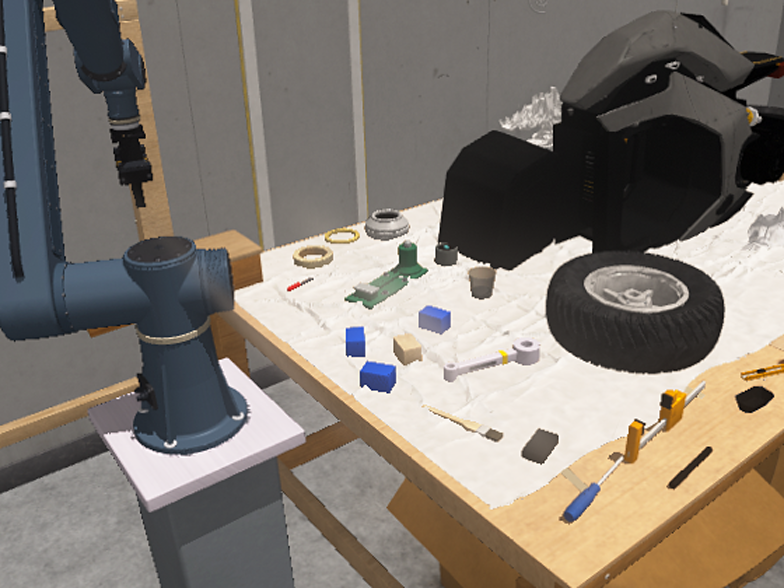

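View pics/top0.png

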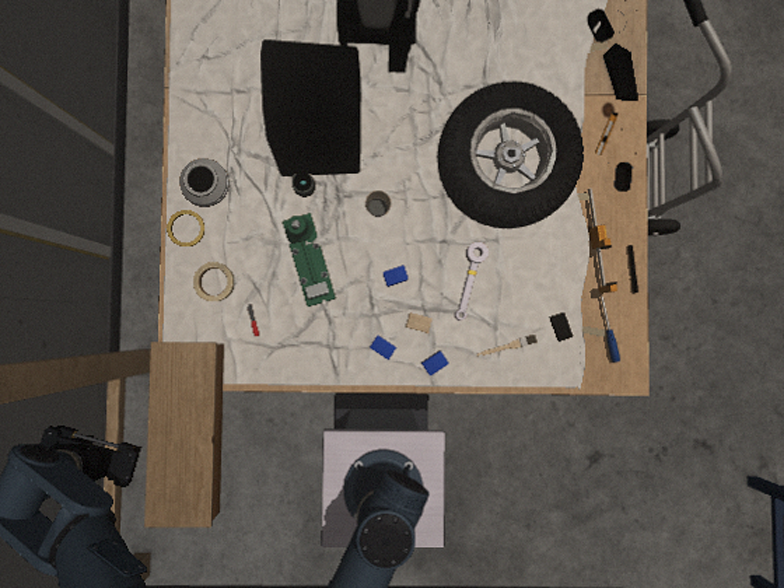

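```bash
cat > h.py <<'E'
from rig import *
import cv2, numpy as np
def proj(n,P):
    c=calibration(n);T=np.linalg.inv(c["pose"]);r,_=cv2.Rodrigues(T[:3,:3])
    p,_=cv2.projectPoints(np.array(P,float).reshape(-1,1,3),r,T[:3,3],c["K"],np.array(c["distortion"]));return p[:,0]
def ray(n,uv,z):
    c=calibration(n);uv=np.array(uv,float).reshape(-1,1,2)
    u=cv2.undistortPoints(uv,c["K"],np.array(c["distortion"]))[:,0]
    d=np.c_[u,np.ones(len(u))]@c["pose"][:3,:3].T;o=c["pose"][:3,3]
    return o+d*((z-o[2])/d[:,2])[:,None]
def crop(img,x0,y0,w,h,s,f):
    c=cv2.resize(img[y0:y0+h,x0:x0+w],None,fx=s,fy=s,interpolation=cv2.INTER_CUBIC)
    for i in range(0,w,10):
        cv2.putText(c,str(x0+i),(i*s,8),0,.3,(0,0,255),1) if i%20==0 else 0; cv2.line(c,(i*s,8),(i*s,14),(0,0,255),1)
    for j in range(0,h,10):
        cv2.putText(c,str(y0+j),(0,j*s+4),0,.3,(0,0,255),1); 
    cv2.imwrite(f,c)
E
python3 - <<'E'
from h import *
t=camera("top")[:,:,::-1].copy();s=camera("scene")[:,:,::-1].copy()
cv2.imwrite("pics/rt.png",t);cv2.imwrite("pics/rs.png",s)
crop(t,190,145,70,80,7,"pics/c1.png")
crop(t,255,160,110,110,7,"pics/c2.png")
crop(s,240,165,100,60,8,"pics/c3.png")
crop(s,240,210,155,75,5,"pics/c4.png")
E
```

```text
(no output)
```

View pics/c1.png

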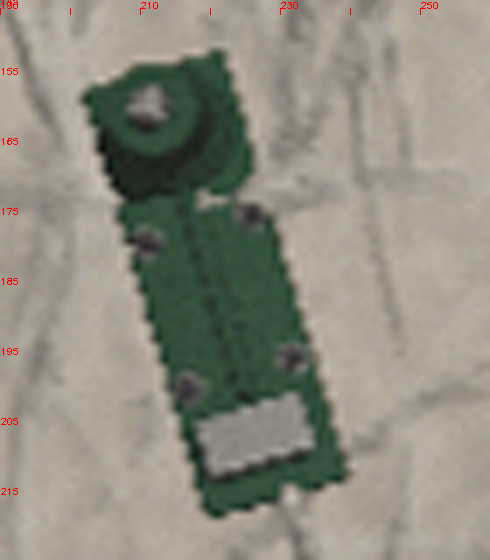

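View pics/c2.png

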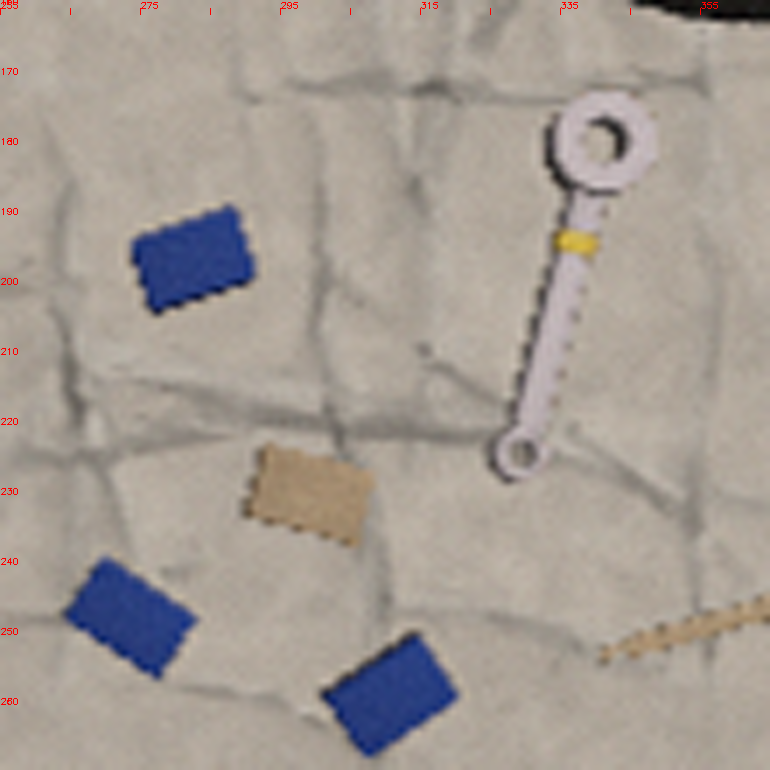

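View pics/c3.png

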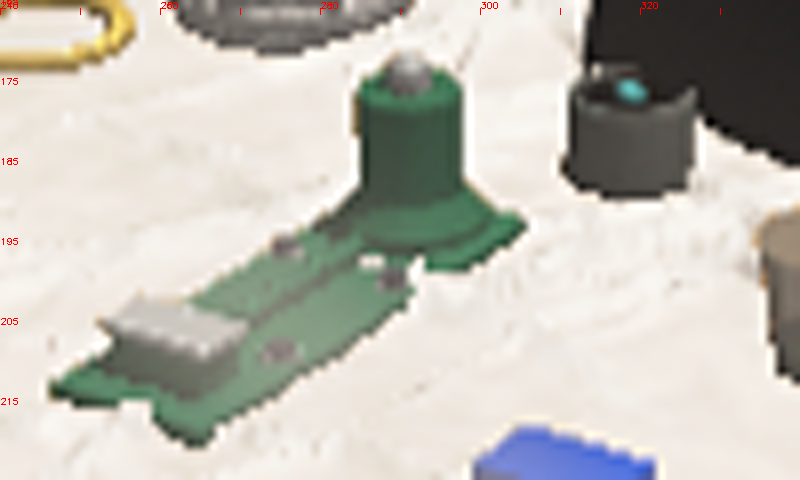

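View pics/c4.png

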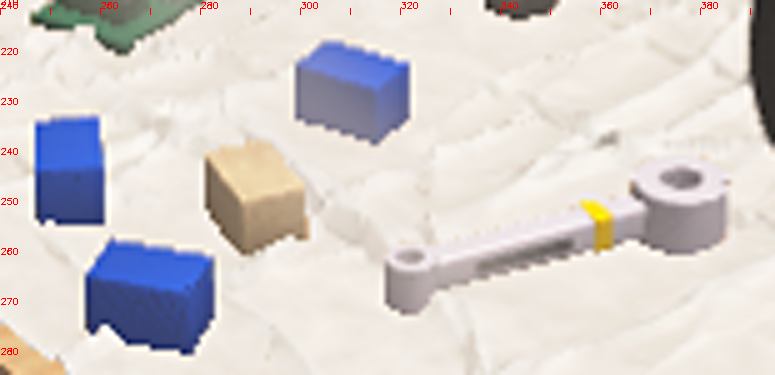

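```bash
cat > fit.py <<'E'
from h import *
from scipy.optimize import minimize, least_squares
S=8
def silh(n,parts,pose,win):
    x,y,a=pose;x0,y0,w,h=win
    m=np.zeros((h*S,w*S),np.uint8);R=np.array([[np.cos(a),-np.sin(a),0],[np.sin(a),np.cos(a),0],[0,0,1]])
    for P in parts:
        uv=(proj(n,P@R.T+[x,y,0])-[x0,y0]+.5)*S-.5
        cv2.fillConvexPoly(m,cv2.convexHull(np.round(uv*16).astype(np.int32)),255,shift=4)
    return cv2.resize(m,(w,h),interpolation=cv2.INTER_AREA)/255.
def box(x0,x1,y0,y1,z0,z1): return np.array([[x,y,z] for x in(x0,x1) for y in(y0,y1) for z in(z0,z1)])
def cyl(x,r,z0,z1):
    t=np.linspace(0,2*np.pi,40,endpoint=False);return np.array([[x+r*np.cos(k),r*np.sin(k),z] for k in t for z in(z0,z1)])
BLOCK=[box(-.024,.024,-.0325,.0325,0,.042)]
LEVER=[cyl(-.055,.028,0,.036),box(-.055,.115,-.01,.01,.007,.029),cyl(.115,.015,0,.030)]
def fit(parts,views,p0,sc=.004):
    def f(p): return sum(np.abs(silh(n,parts,p,w)-m).sum() for n,w,m in views)
    best=None
    for d in ([0,0,0],[.004,0,.05],[-.004,.004,-.05],[0,-.004,.03]):
        r=minimize(f,np.array(p0)+d,method="Nelder-Mead",options=dict(initial_simplex=np.array(p0)+np.array(d)+np.array([[0,0,0],[sc,0,0],[0,sc,0],[0,0,.08]]),xatol=1e-5,fatol=1e-3))
        if best is None or r.fun<best.fun: best=r
    return best
E
cat > m1.py <<'E'
from fit import *
t=cv2.imread("pics/rt.png")[:,:,::-1].astype(float);s=cv2.imread("pics/rs.png")[:,:,::-1].astype(float)
def sub(im,w): x,y,a,b=w;return im[y:y+b,x:x+a]
wt=(283,215,35,30);ws=(272,230,38,38)
a=sub(t,wt);print(a[0,0],a[15,15]);b=sub(s,ws);print(b[0,0],b[10,18],b[20,10],b[20,26])
def show(m): print("\n".join("".join("#" if v else "." for v in r) for r in m))
mt=(a[...,0]-a[...,2])>32;ms=(b[...,0]-b[...,2])>28
show(mt);show(ms)
wt2=(325,168,32,66);ws2=(310,235,82,45)
a=sub(t,wt2);b=sub(s,ws2);print(a[10,13],a[40,10],a[0,0],b[10,60],b[0,0],b[20,60])
lt=((a[...,2]-a[...,1])>1)|((a[...,0]-a[...,2])>50);ls=((b[...,2]-b[...,1])>2)|((b[...,0]-b[...,2])>60)
show(lt);show(ls)
p=ray("top",[[297.8,230]],.042)[0];print(p)
k=lambda m:m.astype(float)
for v in ([("top",wt,k(mt)),("scene",ws,k(ms))],[("top",wt,k(mt))],[("scene",ws,k(ms))]):
    r=fit(BLOCK,v,[p[0],p[1],0.17]);print("block",r.x,r.fun)
h,e=ray("top",[[340.6,180.3],[328.8,224.3]],.033);d=e-h;ang=np.arctan2(d[1],d[0]);print(h,e,np.linalg.norm(d))
c=h+d*55/170
for v in ([("top",wt2,k(lt)),("scene",ws2,k(ls))],[("top",wt2,k(lt))],[("scene",ws2,k(ls))]):
    r=fit(LEVER,v,[c[0],c[1],ang]);print("lever",r.x,r.fun)
E
python3 m1.py
```

```text
[149. 142. 133.] [166. 140. 113.]
[238. 232. 224.] [230. 203. 164.] [121. 104.  86.] [188. 163. 133.]
...................................
...................................
...................................
...................................
...................................
...................................
...................................
...................................
..........##.......................
.........#######...................
.........##########................
.........#############.............
.........#################.........
........##################.........
........##################.........
........#################..........
.......##################..........
.......##################..........
.......#################...........
..........##############...........
..............##########...........
..................######...........
.....................###...........
...................................
...................................
...................................
...................................
..........................
[... 8344 characters left out ...]
   fxr = func(xr)
    fx = function(np.copy(x), *(wrapper_args + args))
  File "fit.py", line 17, in f
    def f(p): return sum(np.abs(silh(n,parts,p,w)-m).sum() for n,w,m in views)
                     ~~~^^^^^^^^^^^^^^^^^^^^^^^^^^^^^^^^^^^^^^^^^^^^^^^^^^^^^^
  File "fit.py", line 17, in <genexpr>
    def f(p): return sum(np.abs(silh(n,parts,p,w)-m).sum() for n,w,m in views)
                                ~~~~^^^^^^^^^^^^^
  File "fit.py", line 8, in silh
    uv=(proj(n,P@R.T+[x,y,0])-[x0,y0]+.5)*S-.5
        ~~~~^^^^^^^^^^^^^^^^^
  File "h.py", line 4, in proj
    c=calibration(n);T=np.linalg.inv(c["pose"]);r,_=cv2.Rodrigues(T[:3,:3])
ValueError: time passes only in moves, steps and waits
```

```bash
python3 - <<'E'
from rig import *
import pickle
d={n:calibration(n) for n in("scene","top")}
pickle.dump(d,open("cal.pkl","wb"))
E
sed -i '2a import pickle\n_C=pickle.load(open("cal.pkl","rb"))\ncalibration=lambda n:_C[n]' h.py
cat > m2.py <<'E'
from fit import *
from itertools import permutations
exec(open("m1.py").read().split("wt2=")[0].split("from fit import *")[1])
k=lambda m:m.astype(float)
p=ray("top",[[297.8,230]],.042)[0]
vs=[("top",wt,k(mt)),("scene",ws,k(ms))]
def go(L,W,H):
    B=[box(-L/2,L/2,-W/2,W/2,0,H)]
    return [fit(B,v,[p[0],p[1],-.25]) for v in (vs,vs[:1],vs[1:])]
for d in [(.048,.065,.042),(.042,.065,.048),(.042,.048,.065),(.04,.06,.04)]:
    print(d,[(r.x.round(4),round(r.fun,1)) for r in go(*d)])
E
python3 m2.py
```

```text
[149. 142. 133.] [166. 140. 113.]
[238. 232. 224.] [230. 203. 164.] [121. 104.  86.] [188. 163. 133.]
...................................
...................................
...................................
...................................
...................................
...................................
...................................
...................................
..........##.......................
.........#######...................
.........##########................
.........#############.............
.........#################.........
........##################.........
........##################.........
........#################..........
.......##################..........
.......##################..........
.......#################...........
..........##############...........
..............##########...........
..................######...........
.....................###...........
...................................
...................................
...................................
...................................
..........................
[... 1630 characters left out ...]
at64(175.1)), (array([ 0.4364, -0.0859, -0.1683]), np.float64(61.2)), (array([ 0.4448, -0.0765, -0.4965]), np.float64(96.0))]
(0.042, 0.065, 0.048) [(array([ 0.4373, -0.0866, -0.3854]), np.float64(155.7)), (array([ 0.437 , -0.0854, -0.2458]), np.float64(35.0)), (array([ 0.4412, -0.0813, -0.3946]), np.float64(108.0))]
(0.042, 0.048, 0.065) [(array([ 0.4369, -0.0876, -0.2846]), np.float64(210.6)), (array([ 0.4359, -0.0876, -0.2497]), np.float64(42.1)), (array([ 0.4411, -0.0821, -0.2805]), np.float64(164.9))]
(0.04, 0.06, 0.04) [(array([ 0.4389, -0.0852, -0.2991]), np.float64(101.1)), (array([ 0.4366, -0.0863, -0.2612]), np.float64(14.1)), (array([ 0.4439, -0.0781, -0.3067]), np.float64(40.6))]
```

```bash
cat > m3.py <<'E'
from fit import *
import sys,io
t=cv2.imread("pics/rt.png")[:,:,::-1].astype(float);s=cv2.imread("pics/rs.png")[:,:,::-1].astype(float)
def sub(im,w): x,y,a,b=w;return im[y:y+b,x:x+a]
wt=(283,215,35,30);ws=(272,230,38,38)
a=sub(t,wt);b=sub(s,ws)
mt=np.clip(((a[...,0]-a[...,2])-16)/37,0,1)*( (a[...,0]-a[...,2])>24)
ms=((b[...,0]-b[...,2])>28).astype(float)
vs=[("top",wt,mt),("scene",ws,ms)]
def f(q,v): 
    B=[box(-q[3]/2,q[3]/2,-q[4]/2,q[4]/2,q[6],q[5])]
    return sum(np.abs(silh(n,B,q[:3],w)-m).sum() for n,w,m in v)
for v,x0 in ((vs,[.437,-.084,-.26,.045,.062,.042,.005]),):
    sim=np.array(x0)+np.vstack([np.zeros(7),np.diag([.004,.004,.1,.006,.006,.006,.006])])
    for i in range(4):
        r=minimize(f,x0,args=(v,),method="Nelder-Mead",options=dict(initial_simplex=sim,maxiter=3000,maxfev=3000)); x0=r.x; sim=np.array(x0)+np.vstack([np.zeros(7),np.diag([.003,.003,.05,.004,.004,.004,.004])])
    print(r.x.round(4),r.fun,f(r.x,vs[:1]))
# overlay of predicted corners
def ov(im,n,win,q,f_):
    x0,y0,w,h=win;S_=14
    c=cv2.resize(im[y0:y0+h,x0:x0+w].astype(np.uint8)[:,:,::-1],None,fx=S_,fy=S_,interpolation=cv2.INTER_NEAREST)
    x,y,an=q[:3];R=np.array([[np.cos(an),-np.sin(an),0],[np.sin(an),np.cos(an),0],[0,0,1]])
    P=BLOCK[0]@R.T+[x,y,0];uv=(proj(n,P)-[x0,y0]+.5)*S_
    for i in range(8):
        for j in range(i):
            if bin(i^j).count("1")==1: cv2.line(c,tuple(uv[i].astype(int)),tuple(uv[j].astype(int)),(0,0,255),1)
    return c
A=ov(t,"top",wt,r.x,0);B=ov(s,"scene",ws,r.x,0)
H=max(A.shape[0],B.shape[0]);A=cv2.copyMakeBorder(A,0,H-A.shape[0],0,0,0);B=cv2.copyMakeBorder(B,0,H-B.shape[0],0,0,0)
o=np.hstack([A,B]);print(o.shape);cv2.imwrite("pics/ov1.png",cv2.resize(o,None,fx=.75,fy=.75))
E
python3 m3.py
```

```text
[ 0.4368 -0.0862 -0.2543  0.0391  0.0567  0.0451  0.0088] 47.12856385797562 19.889348171701112
(532, 1022, 3)
```

View pics/ov1.png

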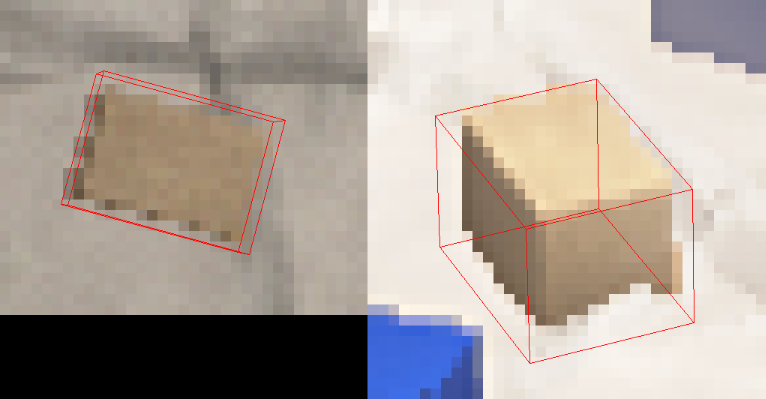

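```bash
cat > m4.py <<'E'
from fit import *
c1=lambda a:np.array(a)/7-.5+[190,145]
c3=lambda a:np.array(a)/8-.5+[240,165]
# fixture: match set
M=[("top",[-.085,0,.092],c1([150,103])),("scene",[-.085,0,.090],c3([408,65]))]
rt=[[.07,.028,.035],[.07,-.028,.035],[.10,-.028,.035],[.10,.028,.035]]
for p,u in zip(rt,[[197,420],[298,392],[316,445],[212,473]]): M.append(("top",p,c1(u)))
for p,u in zip([rt[0],rt[1],rt[2],rt[3]],[[143,297],[248,325],[205,358],[100,320]]): M.append(("scene",p,c3(u)))
for p,u in zip([[-.12,.04,.012],[-.12,-.04,.012],[.12,-.04,.012],[.12,.04,.012]],[[82,95],[222,50],[348,478],[212,517]]): M.append(("top",p,c1(u)))
def res(q,sel):
    x,y,a=q;R=np.array([[np.cos(a),-np.sin(a),0],[np.sin(a),np.cos(a),0],[0,0,1]]);o=[]
    for n,p,u in sel: o+=list(proj(n,R@np.array(p)+[x,y,0])[0]-u)
    return o
for nm,sel in(("all",M),("top",[m for m in M if m[0]=="top"]),("scene",[m for m in M if m[0]=="scene"])):
    r=least_squares(res,[.55,.2,np.pi-.2],args=(sel,),x_scale=[.01,.01,.1],loss="soft_l1");print(nm,r.x.round(4));print(np.array(res(r.x,sel)).reshape(-1,2).round(1).tolist())
print("pin",ray("top",[c1([150,103])],.092),"rest",ray("top",[c1([256,432])],.035))
# lever
c2=lambda a:np.array(a)/7-.5+[255,160]
c4=lambda a:np.array(a)/5-.5+[240,210]
L=[("top",[-.055,0,.036],c2([604,142])),("top",[.115,0,.030],c2([519,454])),("top",[0,0,.029],c2([577,243])),
("scene",[-.055,0,.036],c4([681,178])),("scene",[.115,0,.030],c4([408,258]))]
for nm,sel in(("all",L),("top",L[:3]),("scene",L[3:])):
    r=least_squares(res,[.57,-.22,2.9],args=(sel,),x_scale=[.01,.01,.1],loss="soft_l1");print(nm,r.x.round(4));print(np.array(res(r.x,sel)).reshape(-1,2).round(1).tolist())
E
python3 m4.py
```

```text
all [0.6007 0.2266 3.1141]
[[1.8, -1.1], [1.7, 0.2], [3.1, -1.0], [-26.8, 2.4], [-29.7, 3.1], [0.5, -0.3], [2.3, 0.7], [-19.8, -8.5], [-22.0, -10.2], [0.1, 0.4], [25.7, -4.9], [-15.9, 0.6], [-36.8, 4.0], [4.3, -0.8]]
top [0.6014 0.2073 2.9075]
[[12.2, -0.5], [4.2, -0.1], [-25.1, 0.2], [-29.8, 0.6], [0.0, 0.3], [37.2, -1.9], [-3.7, -0.7], [-37.9, 0.7], [2.6, 0.4]]
scene [0.5975 0.2251 3.1685]
[[0.4, 0.2], [2.9, 1.4], [-20.1, -7.6], [-22.0, -9.1], [0.8, 1.3]]
pin [[0.6816209  0.23039859 0.092     ]] rest [[0.52049027 0.18088392 0.035     ]]
all [ 0.5705 -0.2243  2.8862]
[[0.3, -0.4], [0.3, -0.1], [-0.0, -0.2], [-0.6, 0.4], [-0.1, -0.2]]
top [ 0.5695 -0.2236  2.8843]
[[0.2, -0.1], [0.0, 0.1], [-0.2, 0.0]]
scene [ 0.5716 -0.2246  2.8869]
[[-0.3, 0.3], [0.3, -0.2]]
```

```bash
sed -i 's/^for nm,sel in(("all",M)/M=[(n,[p[0],-p[1],p[2]],u) for n,p,u in M]\n&/' m4.py; python3 m4.py|head -8
```

```text
all [0.6015 0.2056 3.4452]
[[-0.2, -0.3], [-0.2, -0.1], [0.0, 0.0], [0.4, -0.4], [0.2, -0.1], [0.2, 0.3], [-0.4, -0.1], [-0.1, 0.5], [-0.3, -0.1], [-0.7, 0.5], [-0.4, -1.1], [0.3, -0.8], [0.8, -0.2], [-0.6, 0.4]]
top [0.6007 0.206  3.4445]
[[-0.3, -0.1], [-0.1, 0.2], [0.3, -0.2], [0.1, 0.1], [0.1, 0.5], [-0.4, -0.9], [0.3, -0.6], [0.7, 0.0], [-0.7, 0.7]]
scene [0.6031 0.2059 3.4448]
[[0.1, -0.3], [-0.1, -0.2], [0.2, 0.4], [0.0, -0.2], [-0.3, 0.3]]
pin [[0.6816209  0.23039859 0.092     ]] rest [[0.52049027 0.18088392 0.035     ]]
all [ 0.5705 -0.2243  2.8862]
```

```bash
cat > m5.py <<'E'
from fit import *
T=[(75,198),(108,90),(272,118),(243,243)];Sx=[(463,115),(597,80),(672,188),(540,215)]
tp=[np.array(p)/10.5-.5+[283,215] for p in T]; sp=[(np.array(p)-[367.5,0])/10.5-.5+[272,230] for p in Sx]
P=[]
for a,b in zip(tp,sp):
    r=least_squares(lambda X:np.r_[proj("top",X)[0]-a,proj("scene",X)[0]-b],[.437,-.086,.04],x_scale=.01);P.append(r.x);print(r.x.round(4),r.fun.round(2))
P=np.array(P);print(P.mean(0),[np.linalg.norm((P[i]-P[(i+1)%4])[:2]).round(4) for i in range(4)])
for z in (.038,.042,.048):
    print(z,ray("top",[np.mean(tp,0)],z)[0],ray("scene",[np.mean(sp,0)],z)[0])
E
python3 m5.py
python3 - <<'E'
import sys;sys.path.insert(0,'.')
from h import *
t=cv2.imread("pics/rt.png");s=cv2.imread("pics/rs.png")
a=cv2.resize(t[218:244,262:322][:, :],None,fx=12,fy=12,interpolation=cv2.INTER_NEAREST)
b=cv2.resize(s[212:246,294:330],None,fx=12,fy=12,interpolation=cv2.INTER_NEAREST)
cv2.imwrite("pics/bl.png",b)
E
```

```text
[ 0.4264 -0.0526  0.0423] [ 0.4  -0.57 -0.55  0.04]
[ 0.4639 -0.0638  0.0444] [ 0.46 -0.63 -0.62  0.05]
[ 0.451  -0.118   0.0403] [-0.33  0.45  0.43 -0.04]
[ 0.4104 -0.1098  0.0436] [ 0.19 -0.27 -0.25  0.02]
[ 0.43793687 -0.08605952  0.04266076] [np.float64(0.0391), np.float64(0.0557), np.float64(0.0414), np.float64(0.0594)]
0.038 [ 0.43700558 -0.08576083  0.038     ] [ 0.44303241 -0.08058189  0.038     ]
0.042 [ 0.43699008 -0.08544734  0.042     ] [ 0.4390046  -0.08595513  0.042     ]
0.048 [ 0.43696683 -0.08497709  0.048     ] [ 0.43296288 -0.09401499  0.048     ]
```

View pics/bl.png

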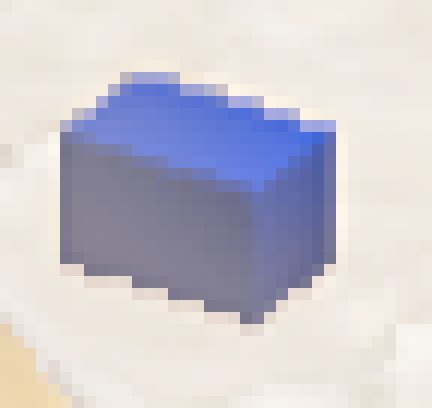

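```bash
cat > go.py <<'E'
from rig import *
import numpy as np, sys
from scipy.spatial.transform import Rotation as Ro
# usage: go.py x y z yawdeg(tool x, mod 180)
o=get_obs();R=Ro.from_quat(o["tool_rot"]).as_matrix();p=o["position"]
yaw=np.degrees(np.arctan2(R[1,0],R[0,0]))
print("t",round(o["time"],2),"p",p.round(4),"yaw",round(yaw,2),"tilt",np.degrees(R[:2,2]).round(2),"F",o["ft_force"].round(1),"M",o["moment"].round(2),"w",round(o["grip_width"],4),"q",o["q"].round(2))
a=list(map(float,sys.argv[1:]))
for i in range(0,len(a),4):
    x,y,z,w=a[i:i+4]
    d=(w-yaw+90)%180-90; c,s=np.cos(np.radians(w if abs((w-yaw+180)%360-180)<90 else w+180)),np.sin(np.radians(w if abs((w-yaw+180)%360-180)<90 else w+180))
    T=np.array([[c,s,0],[s,-c,0],[0,0,-1]])
    print("off cm",(R.T@(np.array([x,y,z])-p)*100).round(2),"rot",Ro.from_matrix(R.T@T).as_rotvec(degrees=True).round(2))
E
python3 go.py .45 .30 .25 75.5 .4375 -.0857 .15 75.5
```

```text
t 0.2 p [0.1585 0.6041 0.222 ] yaw 75.29 tilt [-0.03 -0.07] F [-0.3 -0.8  0.6] M [ 0.05 -0.01 -0.04] w 0.0871 q [ 1.14  0.53  1.43 -0.    1.18 -0.18]
off cm [-22.01  35.91  -2.78] rot [-0.01  0.07 -0.21]
off cm [-59.62  44.5    7.26] rot [-0.01  0.07 -0.21]
```

>>> drive_tool(plan=[{"offset":[-1,1.5,-1],"delta_rot":[0,0,0],"jaw":8.5},{"offset":[-3,5,-2],"delta_rot":[0,0,0],"jaw":8.5},{"offset":[-5,8.5,-2.8],"delta_rot":[0,0,0],"jaw":8.5},{"offset":[-7,12,-2.8],"delta_rot":[0,0,0],"jaw":8.5},{"offset":[-9,15.5,-2.8],"delta_rot":[0,0,0],"jaw":8.5},{"offset":[-11,19,-2.8],"delta_rot":[0,0,0],"jaw":8.5},{"offset":[-13,22.5,-2.8],"delta_rot":[0,0,0],"jaw":8.5},{"offset":[-15,26,-2.8],"delta_rot":[0,0,0],"jaw":8.5}], squeeze=20)

```text
time: 0.87
position: [0.373, 0.3918, 0.2506]
tool_rot: [0.792, 0.611, 0.0, -0.0]
ft_force: [0.7, 1.2, -0.7]
grip_width: 0.085
```

```bash
python3 go.py .4375 -.0857 .15 75.5
```

```text
t 0.87 p [0.373  0.3918 0.2506] yaw 75.3 tilt [0. 0.] F [ 0.7  1.2 -0.7] M [ 0.01 -0.02  0.03] w 0.085 q [ 0.6   0.38  1.61  0.    1.15 -0.71]
off cm [-44.55  18.36  10.06] rot [-0.  -0.  -0.2]
```

>>> drive_tool(plan=[{"offset":[-2.5,1.5,0],"delta_rot":[0,0,0],"jaw":8.5},{"offset":[-6,3,0],"delta_rot":[0,0,0],"jaw":8.5},{"offset":[-9.5,4.5,1],"delta_rot":[0,0,0],"jaw":8.5},{"offset":[-13,6,2],"delta_rot":[0,0,0],"jaw":8.5},{"offset":[-16.5,7.5,3],"delta_rot":[0,0,0],"jaw":8.5},{"offset":[-20,9,4],"delta_rot":[0,0,0],"jaw":8.5},{"offset":[-23.5,10.5,5],"delta_rot":[0,0,0],"jaw":8.5},{"offset":[-27,12,6],"delta_rot":[0,0,0],"jaw":8.5}])

```text
time: 1.53
position: [0.4195, 0.1001, 0.1903]
tool_rot: [0.792, 0.611, 0.0, 0.0]
ft_force: [-0.1, 0.6, -0.1]
grip_width: 0.0846
```

>>> drive_tool(plan=[{"offset":[-3,1.2,0.5],"delta_rot":[0,0,0],"jaw":8.5},{"offset":[-6,2.4,1],"delta_rot":[0,0,0],"jaw":8.5},{"offset":[-9,3.6,2],"delta_rot":[0,0,0],"jaw":8.5},{"offset":[-12,4.6,3],"delta_rot":[0,0,0],"jaw":8.5},{"offset":[-15,5.6,4],"delta_rot":[0,0,0],"jaw":8.5},{"offset":[-17,6.3,5],"delta_rot":[0,0,0],"jaw":8.5},{"offset":[-17.5,6.36,6],"delta_rot":[0,0,-0.2],"jaw":8.5},{"offset":[-17.55,6.36,6],"delta_rot":[0,0,-0.2],"jaw":8.5}])

```text
time: 2.2
position: [0.4359, -0.0857, 0.1292]
tool_rot: [0.792, 0.611, -0.001, -0.001]
ft_force: [-0.9, 1.2, -0.4]
grip_width: 0.0853
```

```bash
python3 go.py .4375 -.0857 .006 75.5; python3 - <<'E'
from h import *
t=camera("top")[:,:,::-1].copy();s=camera("scene")[:,:,::-1].copy()
crop(s,220,170,120,110,5,"pics/d1.png")
E
```

```text
t 2.2 p [ 0.4359 -0.0857  0.1292] yaw 75.3 tilt [-0.13  0.06] F [-0.9  1.2 -0.4] M [-0.02  0.01 -0.  ] w 0.0853 q [-0.45  0.45  1.96 -0.    0.73 -1.76]
off cm [ 0.03  0.18 12.32] rot [-0.14 -0.02 -0.2 ]
```

View pics/d1.png

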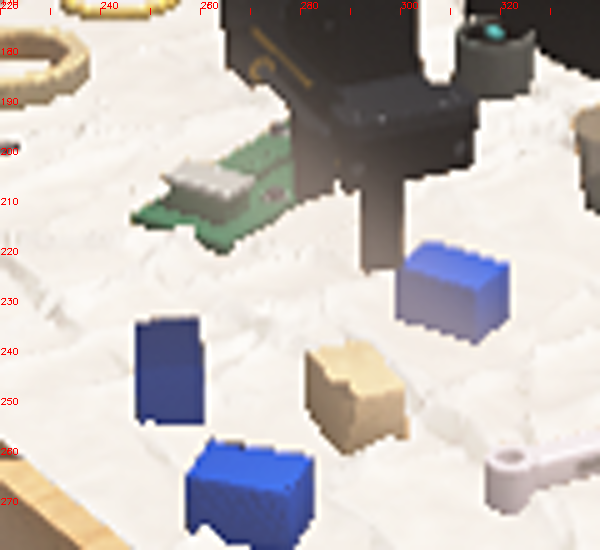

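```bash
python3 - <<'E'
from h import *
d=np.array([.254,.967,0]);p=np.array([.4359,-.0857,.1292])
print(proj("scene",[p,p+d*.05,p-d*.05,p+[0,0,.07]]))
E
```

```text
[[289.00300072 216.91717764]
 [282.21266731 209.43487217]
 [296.17918335 224.82448446]
 [288.43687149 194.04425707]]
```

>>> drive_tool(plan=[{"offset":[0,0.1,2],"delta_rot":[0,0,0],"jaw":8.6},{"offset":[0,0.2,4.5],"delta_rot":[0,0,0],"jaw":8.6},{"offset":[0,0.2,7],"delta_rot":[0,0,0],"jaw":8.6},{"offset":[0,0.2,9],"delta_rot":[0,0,0],"jaw":8.6},{"offset":[0,0.2,10.5],"delta_rot":[0,0,0],"jaw":8.6},{"offset":[0,0.2,11.5],"delta_rot":[0,0,0],"jaw":8.6},{"offset":[0,0.2,12.1],"delta_rot":[0,0,0],"jaw":8.6},{"offset":[0,0.2,12.2],"delta_rot":[0,0,0],"jaw":8.6}])

```text
time: 2.97
position: [0.4384, -0.0837, 0.0082]
tool_rot: [0.79, 0.613, -0.0, -0.0]
ft_force: [0.0, 0.0, 0.5]
grip_width: 0.0859
```

>>> drive_tool(plan=[{"offset":[0,0,0],"delta_rot":[0,0,0],"jaw":7.5},{"offset":[0,0,0],"delta_rot":[0,0,0],"jaw":7},{"offset":[0,0,0],"delta_rot":[0,0,0],"jaw":6.5},{"offset":[0,0,0],"delta_rot":[0,0,0],"jaw":6},{"offset":[0,0,0],"delta_rot":[0,0,0],"jaw":5.5},{"offset":[0,0,0],"delta_rot":[0,0,0],"jaw":5},{"offset":[0,0,0],"delta_rot":[0,0,0],"jaw":4.5},{"offset":[0,0,0],"delta_rot":[0,0,0],"jaw":4}], squeeze=20)

```text
time: 3.63
position: [0.4389, -0.0849, 0.0091]
tool_rot: [0.791, 0.612, 0.0, 0.001]
ft_force: [-1.3, 0.9, 5.7]
grip_width: 0.0598
```

```bash
python3 go.py .4375 -.0857 .006 75.5; python3 - <<'E'
from h import *
s=camera("scene")[:,:,::-1].copy()
crop(s,220,170,120,110,5,"pics/d2.png")
E
```

```text
t 3.63 p [ 0.4389 -0.0849  0.0091] yaw 75.48 tilt [ 0.07 -0.03] F [-1.3  0.9  5.7] M [-0.02  0.07  0.06] w 0.0598 q [-0.44  0.71  2.03 -0.    0.4  -1.76]
off cm [-0.11 -0.11  0.31] rot [ 0.08  0.01 -0.02]
```

View pics/d2.png

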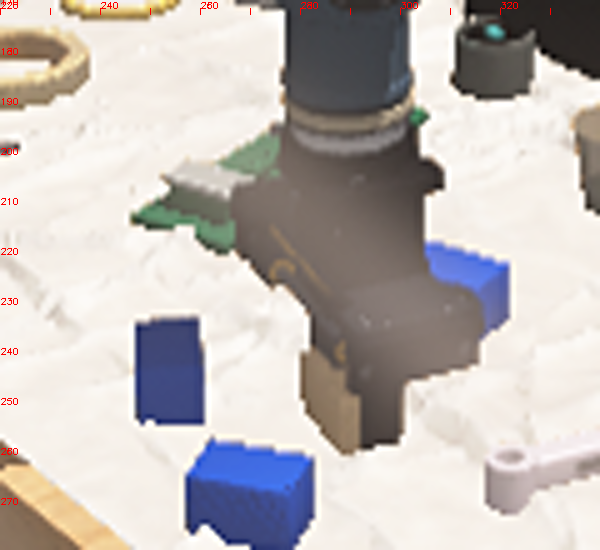

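>>> drive_tool(plan=[{"offset":[0,0,0],"delta_rot":[0,0,0],"jaw":4},{"offset":[0,0,0],"delta_rot":[0,0,0],"jaw":4},{"offset":[0,0,0],"delta_rot":[0,0,0],"jaw":4},{"offset":[0,0,-0.5],"delta_rot":[0,0,0],"jaw":4},{"offset":[0,0,-1.5],"delta_rot":[0,0,0],"jaw":4},{"offset":[0,0,-3.5],"delta_rot":[0,0,0],"jaw":4},{"offset":[0,0,-6],"delta_rot":[0,0,0],"jaw":4},{"offset":[0,0,-9],"delta_rot":[0,0,0],"jaw":4}])

```text
time: 4.35
position: [0.4371, -0.0841, 0.0986]
tool_rot: [0.791, 0.612, -0.001, -0.002]
ft_force: [0.4, -0.8, -0.3]
grip_width: 0.0599
```

```bash
python3 go.py .5204 .1802 .15 107.4; python3 - <<'E'
from h import *
s=camera("scene")[:,:,::-1].copy()
crop(s,220,150,120,110,5,"pics/d3.png")
crop(camera("top")[:,:,::-1].copy(),260,190,80,80,7,"pics/d3t.png")
E
```

```text
t 4.35 p [ 0.4371 -0.0841  0.0986] yaw 75.47 tilt [-0.21  0.1 ] F [ 0.4 -0.8 -0.3] M [ 0.02 -0.05 -0.02] w 0.0599 q [-0.44  0.51  1.99  0.    0.65 -1.76]
off cm [27.68  1.41 -5.12] rot [ -0.21  -0.11 -31.93]
```

View pics/d3.png

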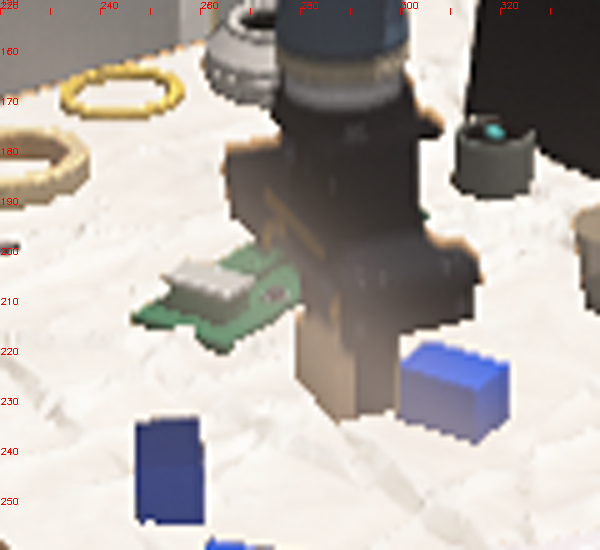

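```bash
python3 - <<'E'
from h import *
for z in(.085,.09,.095):
    P=ray("scene",[[278.9,226.1],[287.5,233.9]],z);d=P[1]-P[0];print(P,np.linalg.norm(d),np.degrees(np.arctan2(d[1],d[0])))
a=np.radians(-14.5);R=np.array([[np.cos(a),-np.sin(a),0],[np.sin(a),np.cos(a),0],[0,0,1]])
c=np.array([.437,-.0857,0])
for z in (.0895,.1315):
  print(proj("scene",[R@np.array([-.024,.0325*k,0])+c+[0,0,z] for k in(1,-1)]), proj("scene",[R@np.array([-.024,.03*k,0])+c+[0,0,z] for k in(1,-1)]))
E
```

```text
[[ 0.42971164 -0.04481952  0.085     ]
 [ 0.4215165  -0.0960602   0.085     ]] 0.05189188362732826 -99.0866064630222
[[ 0.424448   -0.0522017   0.09      ]
 [ 0.41630801 -0.10309751  0.09      ]] 0.051542627831155985 -99.08660646302236
[[ 0.41918436 -0.05958388  0.095     ]
 [ 0.41109953 -0.11013481  0.095     ]] 0.05119337203498344 -99.08660646302218
[[277.34899773 226.00892934]
 [286.17957126 236.42400279]] [[277.67718685 226.39606402]
 [285.82812288 236.00955421]]
[[276.87163793 212.86048023]
 [285.80214159 222.93268391]] [[277.2033602  213.23463719]
 [285.44652234 222.53162955]]
```

View pics/d3t.png

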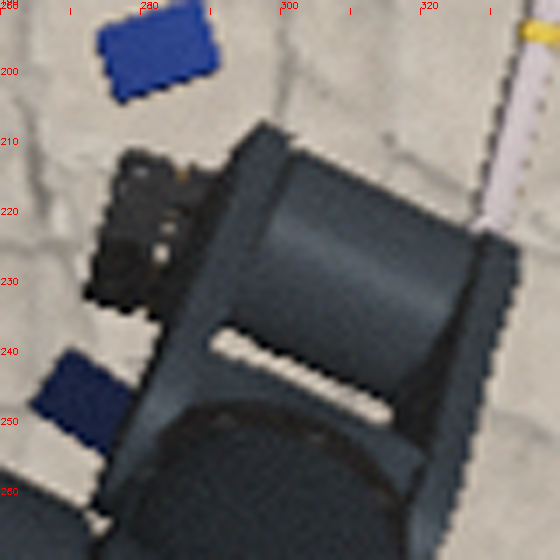

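>>> drive_tool(plan=[{"offset":[1,0,-2],"delta_rot":[0,0,-1],"jaw":4},{"offset":[4,0.2,-4],"delta_rot":[0,0,-5],"jaw":4},{"offset":[8,0.4,-5],"delta_rot":[0,0,-10],"jaw":4},{"offset":[12,0.6,-5],"delta_rot":[0,0,-15],"jaw":4},{"offset":[16,0.8,-5],"delta_rot":[0,0,-20],"jaw":4},{"offset":[20,1,-5],"delta_rot":[0,0,-25],"jaw":4},{"offset":[23,1.2,-5],"delta_rot":[0,0,-29],"jaw":4},{"offset":[25,1.3,-5],"delta_rot":[0,0,-31],"jaw":4}])

```text
time: 5.12
position: [0.5138, 0.1572, 0.1477]
tool_rot: [0.596, 0.803, 0.0, -0.0]
ft_force: [-0.0, -1.0, -0.2]
grip_width: 0.0599
```

```bash
python3 go.py .5219 .1807 .10 107.4
```

```text
t 5.12 p [0.5138 0.1572 0.1477] yaw 106.8 tilt [-0.03  0.03] F [-0.  -1.  -0.2] M [ 0.07  0.02 -0.  ] w 0.0599 q [ 0.09  0.52  1.73  0.    0.9  -1.78]
off cm [2.01 1.46 4.77] rot [-0.02 -0.04 -0.6 ]
```

>>> drive_tool(plan=[{"offset":[1,0.7,1],"delta_rot":[0,0,-0.3],"jaw":4},{"offset":[1.8,1.2,2.5],"delta_rot":[0,0,-0.6],"jaw":4},{"offset":[2,1.45,4],"delta_rot":[0,0,-0.6],"jaw":4},{"offset":[2,1.45,5],"delta_rot":[0,0,-0.6],"jaw":4},{"offset":[2,1.45,5.5],"delta_rot":[0,0,-0.6],"jaw":4},{"offset":[2,1.45,5.8],"delta_rot":[0,0,-0.6],"jaw":4},{"offset":[2,1.45,5.8],"delta_rot":[0,0,-0.6],"jaw":4},{"offset":[2,1.45,5.8],"delta_rot":[0,0,-0.6],"jaw":4}])

```text
time: 5.78
position: [0.522, 0.1768, 0.0907]
tool_rot: [0.595, 0.804, 0.0, 0.0]
ft_force: [0.6, -0.3, -1.1]
grip_width: 0.06
```

```bash
python3 go.py .5219 .1807 .044 107.4;  python3 - <<'E'
from h import *
s=camera("scene")[:,:,::-1].copy()
cv2.imwrite("pics/rs4.png",s)
crop(s,220,150,90,75,8,"pics/d4.png")
E
```

```text
t 5.78 p [0.522  0.1768 0.0907] yaw 107.02 tilt [ 0.01 -0.  ] F [ 0.6 -0.3 -1.1] M [ 0.01 -0.03 -0.02] w 0.06 q [ 0.12  0.62  1.73 -0.    0.79 -1.74]
off cm [0.38 0.1  4.67] rot [ 0.    0.   -0.38]
```

View pics/d4.png

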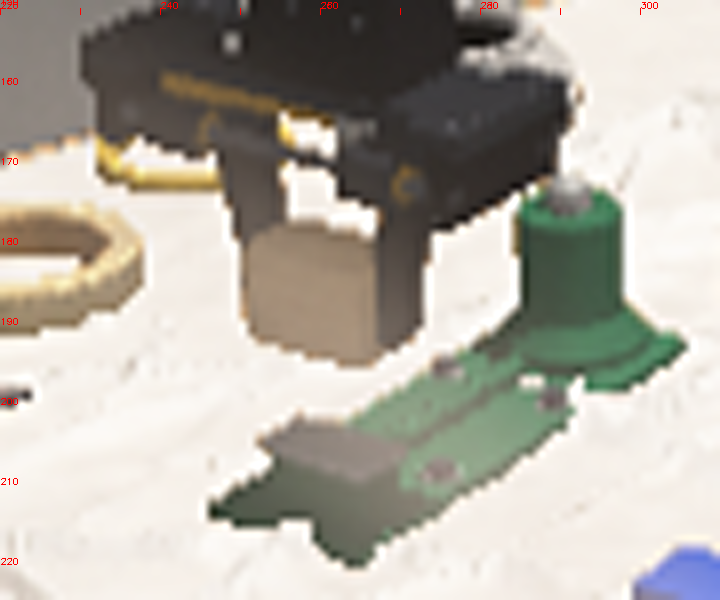

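```bash
python3 - <<'E'
from h import *
a=np.radians(197.4);R=np.array([[np.cos(a),-np.sin(a),0],[np.sin(a),np.cos(a),0],[0,0,1]])
t=np.array([.522,.1768,0])
for z in(.0817,):
    for P in ray("scene",[[250.75,191.75],[266.75,195.1],[257,164.5]],z): print(P, (R.T@(P-t))[:2])
# top face corners of rest in same picture
print(ray("scene",np.array([[258,440],[302,418],[408,440],[388,482]])/8-.5+[220,150],.035))
f=np.array([.6015,.2056,0]); print([ (R.T@(P-f)).round(4)[:2] for P in ray("scene",np.array([[258,440],[302,418],[408,440],[388,482]])/8-.5+[220,150],.035)])
for z,y in [(.0817,1),(.0817,-1),(.1237,1),(.1237,-1)]: print(z,y,((proj("scene",R@np.array([.024,y*.0325,0])+t+[0,0,z])[0]-[220,150]+.5)*8).round(0))
E
```

```text
[0.49983521 0.20441902 0.0817    ] [ 0.01289132 -0.03298336]
[0.52522106 0.15018863 0.0817    ] [0.00488421 0.02635687]
[0.6469119  0.38345557 0.0817    ] [-0.18099442 -0.15984533]
[[0.50077869 0.20444539 0.035     ]
 [0.52629825 0.20965367 0.035     ]
 [0.54827078 0.16470183 0.035     ]
 [0.52002151 0.13915626 0.035     ]]
[array([ 0.0965, -0.029 ]), array([ 0.0705, -0.0264]), array([0.063 , 0.0231]), array([0.0976, 0.039 ])]
0.0817 1 [361. 386.]
0.0817 -1 [234. 348.]
0.1237 1 [357. 290.]
0.1237 -1 [228. 253.]
```

>>> drive_tool(plan=[{"offset":[0.4,0.1,0.5],"delta_rot":[0,0,-0.4],"jaw":4},{"offset":[0.4,0.1,1.5],"delta_rot":[0,0,-0.4],"jaw":4},{"offset":[0.4,0.1,2.5],"delta_rot":[0,0,-0.4],"jaw":4},{"offset":[0.4,0.1,3.3],"delta_rot":[0,0,-0.4],"jaw":4},{"offset":[0.4,0.1,3.8],"delta_rot":[0,0,-0.4],"jaw":4},{"offset":[0.4,0.1,4.1],"delta_rot":[0,0,-0.4],"jaw":4},{"offset":[0.4,0.1,4.2],"delta_rot":[0,0,-0.4],"jaw":4},{"offset":[0.4,0.1,4.2],"delta_rot":[0,0,-0.4],"jaw":4}])

```text
time: 6.5
position: [0.5215, 0.1815, 0.0481]
tool_rot: [0.591, 0.806, -0.0, -0.0]
ft_force: [-0.2, -0.3, 0.3]
grip_width: 0.0602
```

```bash
python3 go.py .5219 .1807 .044 107.4;  python3 - <<'E'
from h import *
s=camera("scene")[:,:,::-1].copy()
cv2.imwrite("pics/rs4.png",s)
crop(s,220,150,90,75,8,"pics/d5.png")
E
```

```text
t 6.5 p [0.5215 0.1815 0.0481] yaw 107.48 tilt [-0.04 -0.01] F [-0.2 -0.3  0.3] M [0.01 0.03 0.04] w 0.0602 q [ 0.13  0.69  1.75 -0.    0.7  -1.74]
off cm [-0.08  0.01  0.41] rot [-0.04 -0.01  0.08]
```

View pics/d5.png

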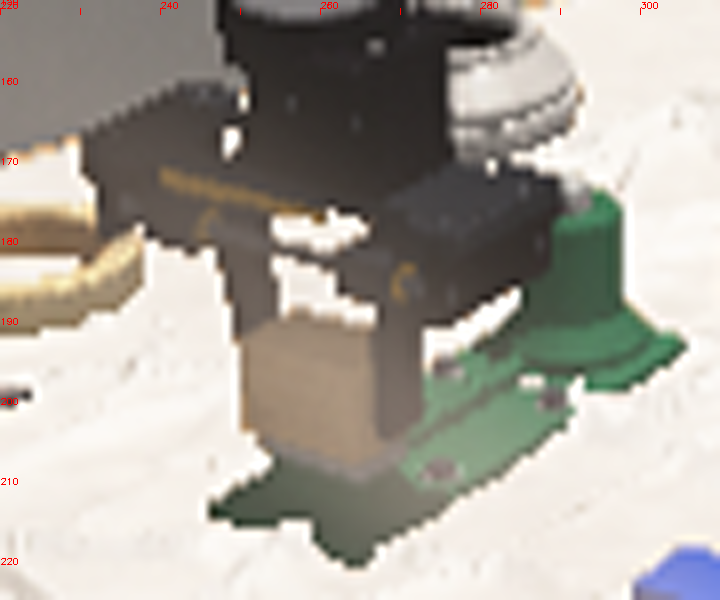

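>>> drive_tool(plan=[{"offset":[0,0,0.1],"delta_rot":[0,0,0],"jaw":4},{"offset":[0,0,0.2],"delta_rot":[0,0,0],"jaw":4},{"offset":[0,0,0.25],"delta_rot":[0,0,0],"jaw":4},{"offset":[0,0,0.3],"delta_rot":[0,0,0],"jaw":4},{"offset":[0,0,0.35],"delta_rot":[0,0,0],"jaw":4},{"offset":[0,0,0.4],"delta_rot":[0,0,0],"jaw":4},{"offset":[0,0,0.4],"delta_rot":[0,0,0],"jaw":4},{"offset":[0,0,0.4],"delta_rot":[0,0,0],"jaw":4}])

```text
time: 7.22
position: [0.5217, 0.1815, 0.0445]
tool_rot: [0.591, 0.806, 0.0, -0.0]
ft_force: [0.2, -0.5, -1.1]
grip_width: 0.0598
```

```bash
python3 go.py .5219 .1807 .044 107.4
```

```text
t 7.22 p [0.5217 0.1815 0.0445] yaw 107.49 tilt [-0.  0.] F [ 0.2 -0.5 -1.1] M [ 0.02  0.06 -0.06] w 0.0598 q [ 0.13  0.7   1.75  0.    0.69 -1.74]
off cm [-0.09 -0.    0.05] rot [ 0.   -0.    0.09]
```

>>> drive_tool(plan=[{"offset":[-0.05,0,0],"delta_rot":[0,0,0],"jaw":4},{"offset":[-0.08,0,0.05],"delta_rot":[0,0,0],"jaw":4},{"offset":[-0.08,0,0.1],"delta_rot":[0,0,0],"jaw":4},{"offset":[-0.08,0,0.1],"delta_rot":[0,0,0],"jaw":4},{"offset":[-0.08,0,0.15],"delta_rot":[0,0,0],"jaw":4},{"offset":[-0.08,0,0.15],"delta_rot":[0,0,0],"jaw":4},{"offset":[-0.08,0,0.2],"delta_rot":[0,0,0],"jaw":4},{"offset":[-0.08,0,0.2],"delta_rot":[0,0,0],"jaw":4}])

```text
time: 7.88
position: [0.5221, 0.1808, 0.0441]
tool_rot: [0.591, 0.806, 0.0, 0.0]
ft_force: [-2.2, -0.1, 11.2]
grip_width: 0.0599
```

```bash
python3 go.py .5219 .1807 .044 107.4;  python3 - <<'E'
from h import *
s=camera("scene")[:,:,::-1].copy()
crop(s,220,150,90,75,8,"pics/d6.png")
E
```

```text
t 7.88 p [0.5221 0.1808 0.0441] yaw 107.5 tilt [ 0.04 -0.  ] F [-2.2 -0.1 11.2] M [-0.08  0.44 -0.  ] w 0.0599 q [ 0.13  0.7   1.75 -0.    0.69 -1.74]
off cm [-0.   -0.02  0.01] rot [0.04 0.01 0.1 ]
```

View pics/d6.png

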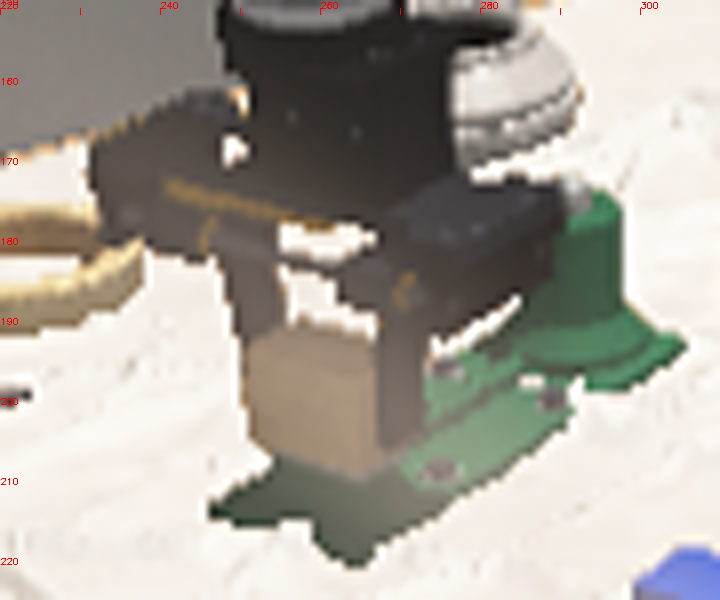

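>>> drive_tool(plan=[{"offset":[0,0,-0.1],"delta_rot":[0,0,0],"jaw":4},{"offset":[0,0,-0.15],"delta_rot":[0,0,0],"jaw":4},{"offset":[0,0,-0.15],"delta_rot":[0,0,0],"jaw":6.5},{"offset":[0,0,-0.15],"delta_rot":[0,0,0],"jaw":7},{"offset":[0,0,-0.15],"delta_rot":[0,0,0],"jaw":7.5},{"offset":[0,0,-0.15],"delta_rot":[0,0,0],"jaw":8},{"offset":[0,0,-0.15],"delta_rot":[0,0,0],"jaw":8.5},{"offset":[0,0,-0.15],"delta_rot":[0,0,0],"jaw":8.5}])

```text
time: 8.6
position: [0.5219, 0.1807, 0.0439]
tool_rot: [0.591, 0.806, -0.0, -0.0]
ft_force: [0.5, 0.1, 0.1]
grip_width: 0.0825
```

>>> drive_tool(plan=[{"offset":[0,0,-0.5],"delta_rot":[0,0,0],"jaw":8.6},{"offset":[0,0,-1.5],"delta_rot":[0,0,0],"jaw":8.6},{"offset":[0,0,-3],"delta_rot":[0,0,0],"jaw":8.6},{"offset":[0,0,-5],"delta_rot":[0,0,0],"jaw":8.6},{"offset":[0,0,-7.5],"delta_rot":[0,0,0],"jaw":8.6},{"offset":[0,0,-10],"delta_rot":[0,0,0],"jaw":8.6},{"offset":[0,0,-12],"delta_rot":[0,0,0],"jaw":8.6},{"offset":[0,0,-13],"delta_rot":[0,0,0],"jaw":8.6}])

```text
time: 9.27
position: [0.5234, 0.181, 0.1777]
tool_rot: [0.591, 0.806, 0.002, 0.002]
ft_force: [0.8, -0.9, 1.2]
grip_width: 0.086
```

```bash
python3 go.py .5705 -.2243 .18 75.4;  python3 - <<'E'
from h import *
s=camera("scene")[:,:,::-1].copy()
crop(s,220,150,90,75,8,"pics/d7.png")
E
```

```text
t 9.27 p [0.5234 0.181  0.1777] yaw 107.5 tilt [0.33 0.04] F [ 0.8 -0.9  1.2] M [0.06 0.01 0.02] w 0.086 q [ 0.13  0.49  1.66 -0.    0.98 -1.74]
off cm [-40.07  -7.7   -0.23] rot [ 0.33 -0.04 32.1 ]
```

View pics/d7.png

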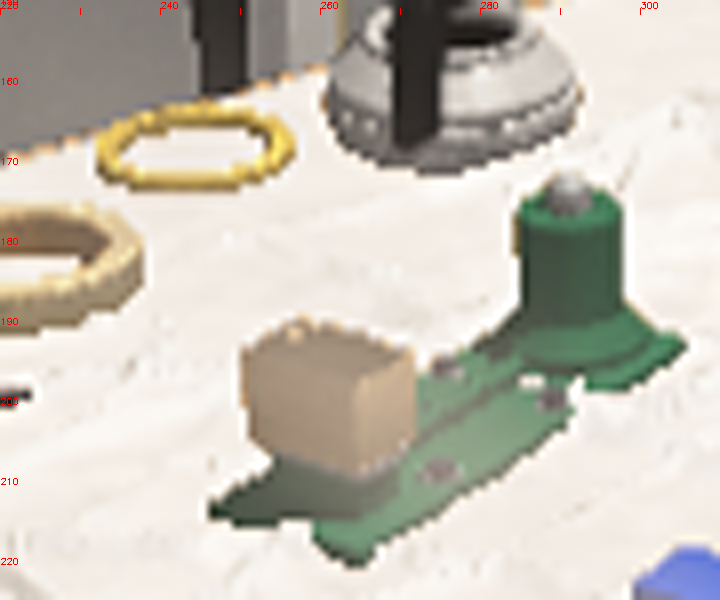

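>>> drive_tool(plan=[{"offset":[-2,-0.4,0],"delta_rot":[0,0,1],"jaw":8.6},{"offset":[-5,-1,0],"delta_rot":[0,0,4],"jaw":8.6},{"offset":[-9,-1.8,0],"delta_rot":[0,0,8],"jaw":8.6},{"offset":[-13,-2.6,0],"delta_rot":[0,0,12],"jaw":8.6},{"offset":[-17,-3.4,0],"delta_rot":[0,0,16],"jaw":8.6},{"offset":[-21,-4.2,0],"delta_rot":[0,0,20],"jaw":8.6},{"offset":[-25,-5,0],"delta_rot":[0,0,24],"jaw":8.6},{"offset":[-29,-5.8,0],"delta_rot":[0,0,28],"jaw":8.6}])

```text
time: 9.98
position: [0.5529, -0.115, 0.1732]
tool_rot: [0.77, 0.638, -0.0, -0.001]
ft_force: [0.9, -0.2, 0.3]
grip_width: 0.0862
```

```bash
python3 go.py .5705 -.2243 .15 75.4;  python3 - <<'E'
from h import *
t=camera("top")[:,:,::-1].copy();s=camera("scene")[:,:,::-1].copy()
cv2.imwrite("pics/rt8.png",t);cv2.imwrite("pics/rs8.png",s)
crop(t,190,145,70,80,7,"pics/d8.png")
E
```

```text
t 9.98 p [ 0.5529 -0.115   0.1732] yaw 79.28 tilt [-0.09  0.05] F [ 0.9 -0.2  0.3] M [ 0.01 -0.03  0.07] w 0.0862 q [-0.4   0.51  1.63  0.    1.   -1.79]
off cm [-10.42   3.76   2.31] rot [-0.1  -0.02  3.88]
```

View pics/d8.png

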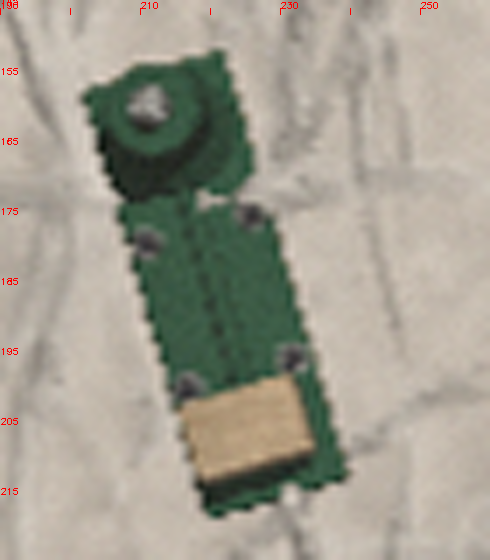

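```bash
python3 - <<'E'
from h import *
a=3.4452;R=np.array([[np.cos(a),-np.sin(a),0],[np.sin(a),np.cos(a),0],[0,0,1]]);f=np.array([.6015,.2056,0])
uv=np.array([[180,405],[293,374],[315,447],[200,482]])/7-.5+[190,145]
P=ray("top",uv,.077);L=(P-f)@R;print(L.round(4),L.mean(0).round(4)); d=P[1]-P[0];print(np.degrees(np.arctan2(d[1],d[0])))
# rest before, same camera only
uv=np.array([[197,420],[298,392],[316,445],[212,473]])/7-.5+[190,145]
L=(ray("top",uv,.035)-f)@R;print(L.round(4),L.mean(0).round(4))
# color mask fit scene
c3=lambda q:np.array(q)/8-.5+[220,150]
for nm,u,p in (("front-bottom",[362,473],[.109,.0325,.035]),("front top",[360,375],[.109,.0325,.077]),("right top",[414,355],[.061,.0325,.077]),("left top",[243,355],[.109,-.0325,.077]),("back top",[300,318],[.061,-.0325,.077])):
    print(nm,((R.T@(ray("scene",[c3(u)],p[2])[0]-f))[:2]).round(4),p)
E
```

```text
[[ 0.0644 -0.0299  0.077 ]
 [ 0.0657  0.0291  0.077 ]
 [ 0.1044  0.0292  0.077 ]
 [ 0.1046 -0.0313  0.077 ]] [ 0.0848 -0.0007  0.077 ]
-73.88864468530645
[[ 0.0699 -0.0282  0.035 ]
 [ 0.071   0.0262  0.035 ]
 [ 0.1002  0.0273  0.035 ]
 [ 0.0986 -0.0285  0.035 ]] [ 0.0849 -0.0008  0.035 ]
front-bottom [0.097  0.0253] [0.109, 0.0325, 0.035]
front top [0.0931 0.0236] [0.109, 0.0325, 0.077]
right top [0.0665 0.0307] [0.061, 0.0325, 0.077]
left top [ 0.1039 -0.028 ] [0.109, -0.0325, 0.077]
back top [ 0.0634 -0.0304] [0.061, -0.0325, 0.077]
```

>>> drive_tool(plan=[{"offset":[-3,1,0],"delta_rot":[0,0,1.5],"jaw":8.6},{"offset":[-6,2,0.5],"delta_rot":[0,0,3],"jaw":8.6},{"offset":[-8.5,3,2],"delta_rot":[0,0,3.9],"jaw":8.6},{"offset":[-10,3.6,4],"delta_rot":[0,0,3.9],"jaw":8},{"offset":[-10.4,3.75,6],"delta_rot":[0,0,3.9],"jaw":7},{"offset":[-10.4,3.75,7.5],"delta_rot":[0,0,3.9],"jaw":6},{"offset":[-10.4,3.75,8],"delta_rot":[0,0,3.9],"jaw":6},{"offset":[-10.4,3.75,8],"delta_rot":[0,0,3.9],"jaw":6}])

```text
time: 10.75
position: [0.57, -0.2209, 0.0918]
tool_rot: [0.79, 0.613, -0.001, -0.003]
ft_force: [-0.4, -0.3, 0.2]
grip_width: 0.0632
```

```bash
python3 go.py .5705 -.2243 .004 75.4;  python3 - <<'E'
from h import *
s=camera("scene")[:,:,::-1].copy()
crop(s,305,195,95,75,8,"pics/e1.png")
E
```

```text
t 10.75 p [ 0.57   -0.2209  0.0918] yaw 75.61 tilt [-0.26  0.17] F [-0.4 -0.3  0.2] M [0.01 0.   0.02] w 0.0632 q [-0.55  0.68  1.57  0.    0.9  -1.87]
off cm [-0.33  0.18  8.78] rot [-0.29 -0.1   0.21]
```

View pics/e1.png

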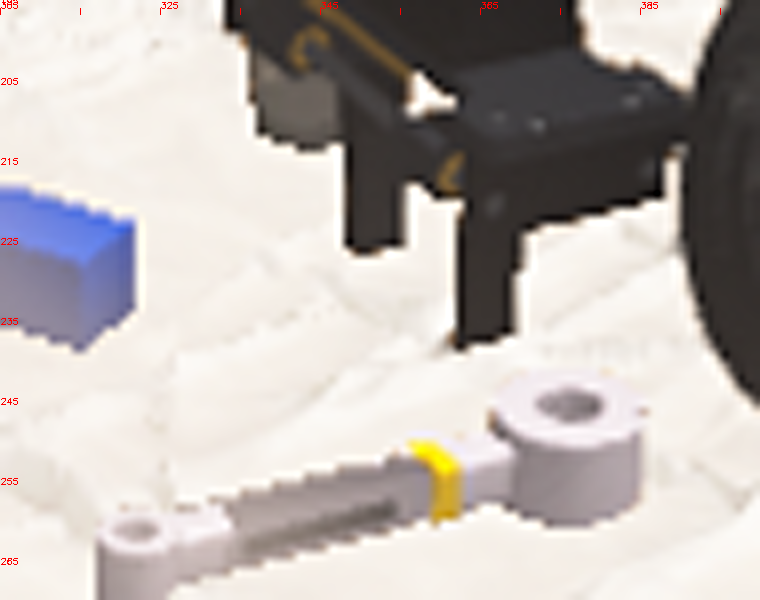

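Fingers straddle the yellow stripe line; the wheel on the right is clear. Descend.

>>> drive_tool(plan=[{"offset":[-0.2,0.1,1],"delta_rot":[0,0,0.2],"jaw":6.5},{"offset":[-0.3,0.15,3],"delta_rot":[0,0,0.2],"jaw":6.5},{"offset":[-0.3,0.15,5],"delta_rot":[0,0,0.2],"jaw":6.5},{"offset":[-0.3,0.15,6.5],"delta_rot":[0,0,0.2],"jaw":6.5},{"offset":[-0.3,0.15,7.5],"delta_rot":[0,0,0.2],"jaw":6.5},{"offset":[-0.3,0.15,8],"delta_rot":[0,0,0.2],"jaw":6.5},{"offset":[-0.3,0.15,8.2],"delta_rot":[0,0,0.2],"jaw":6.5},{"offset":[-0.3,0.15,8.2],"delta_rot":[0,0,0.2],"jaw":6.5}])

```text
time: 11.47
position: [0.5727, -0.2257, 0.0123]
tool_rot: [0.791, 0.611, 0.0, 0.0]
ft_force: [0.8, -0.4, 0.5]
grip_width: 0.0651
```

```bash
python3 go.py .5705 -.2243 .004 75.4
```

```text
t 11.47 p [ 0.5727 -0.2257  0.0123] yaw 75.4 tilt [ 0.03 -0.02] F [ 0.8 -0.4  0.5] M [0.06 0.01 0.05] w 0.0651 q [-0.56  0.8   1.59 -0.    0.75 -1.87]
off cm [ 0.08 -0.25  0.83] rot [ 0.04  0.01 -0.  ]
```

>>> drive_tool(plan=[{"offset":[0.05,-0.15,0.3],"delta_rot":[0,0,0],"jaw":6.5},{"offset":[0.1,-0.25,0.6],"delta_rot":[0,0,0],"jaw":6.5},{"offset":[0.1,-0.25,0.75],"delta_rot":[0,0,0],"jaw":6},{"offset":[0.1,-0.25,0.75],"delta_rot":[0,0,0],"jaw":5},{"offset":[0.1,-0.25,0.75],"delta_rot":[0,0,0],"jaw":4.5},{"offset":[0.1,-0.25,0.75],"delta_rot":[0,0,0],"jaw":4},{"offset":[0.1,-0.25,0.75],"delta_rot":[0,0,0],"jaw":3.5},{"offset":[0.1,-0.25,0.75],"delta_rot":[0,0,0],"jaw":3.2}], squeeze=35)

```text
time: 12.13
position: [0.5703, -0.2241, 0.0047]
tool_rot: [0.791, 0.611, 0.0, 0.0]
ft_force: [-0.7, -0.5, 0.3]
grip_width: 0.0367
```

```bash
python3 go.py .5705 -.2243 .004 75.4;  python3 - <<'E'
from h import *
s=camera("scene")[:,:,::-1].copy()
crop(s,305,195,95,75,8,"pics/e2.png")
E
```

```text
t 12.13 p [ 0.5703 -0.2241  0.0047] yaw 75.39 tilt [ 0.02 -0.01] F [-0.7 -0.5  0.3] M [ 0.02 -0.   -0.01] w 0.0367 q [-0.56  0.81  1.6   0.    0.73 -1.87]
off cm [-0.01  0.02  0.07] rot [ 0.02  0.01 -0.01]
```

View pics/e2.png

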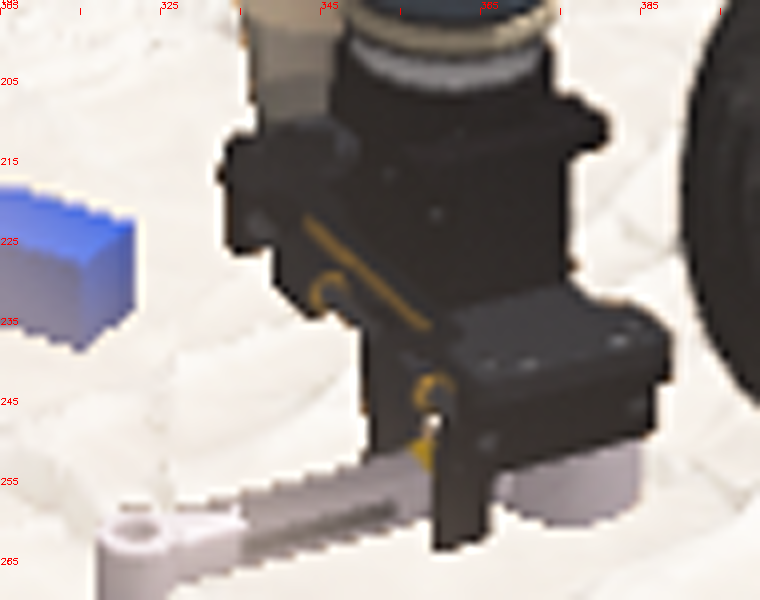

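>>> drive_tool(plan=[{"offset":[0,0,0],"delta_rot":[0,0,0],"jaw":3},{"offset":[0,0,0],"delta_rot":[0,0,0],"jaw":2.6},{"offset":[0,0,0],"delta_rot":[0,0,0],"jaw":2.2},{"offset":[0,0,0],"delta_rot":[0,0,0],"jaw":1.8},{"offset":[0,0,0],"delta_rot":[0,0,0],"jaw":1},{"offset":[0,0,0],"delta_rot":[0,0,0],"jaw":0.5},{"offset":[0,0,0],"delta_rot":[0,0,0],"jaw":0.5},{"offset":[0,0,0],"delta_rot":[0,0,0],"jaw":0.5}], squeeze=40)

```text
time: 12.85
position: [0.5702, -0.2243, 0.0045]
tool_rot: [0.791, 0.611, -0.0, 0.0]
ft_force: [0.1, -2.1, -1.3]
grip_width: 0.0197
```

>>> drive_tool(plan=[{"offset":[0,0,0],"delta_rot":[0,0,0],"jaw":0.5},{"offset":[0,0,0],"delta_rot":[0,0,0],"jaw":0.5},{"offset":[0,0,-0.3],"delta_rot":[0,0,0],"jaw":0.5},{"offset":[0,0,-1],"delta_rot":[0,0,0],"jaw":0.5},{"offset":[0,0,-2],"delta_rot":[0,0,0],"jaw":0.5},{"offset":[0,0,-3],"delta_rot":[0,0,0],"jaw":0.5},{"offset":[0,0,-3.8],"delta_rot":[0,0,0],"jaw":0.5},{"offset":[0,0,-4],"delta_rot":[0,0,0],"jaw":0.5}])

```text
time: 13.52
position: [0.5714, -0.2246, 0.0469]
tool_rot: [0.791, 0.611, 0.001, 0.002]
ft_force: [-0.0, -0.4, -2.8]
grip_width: 0.0193
```

```bash
python3 go.py .5705 -.2243 .2 75.4;  python3 - <<'E'
from h import *
s=camera("scene")[:,:,::-1].copy()
crop(s,305,175,95,75,8,"pics/e3.png")
E
```

```text
t 13.52 p [ 0.5714 -0.2246  0.0469] yaw 75.4 tilt [ 0.18 -0.11] F [-0.  -0.4 -2.8] M [-0.01  0.01  0.04] w 0.0193 q [-0.56  0.75  1.59  0.    0.8  -1.87]
off cm [-1.000e-02 -4.000e-02 -1.531e+01] rot [ 0.2   0.06 -0.  ]
```

View pics/e3.png

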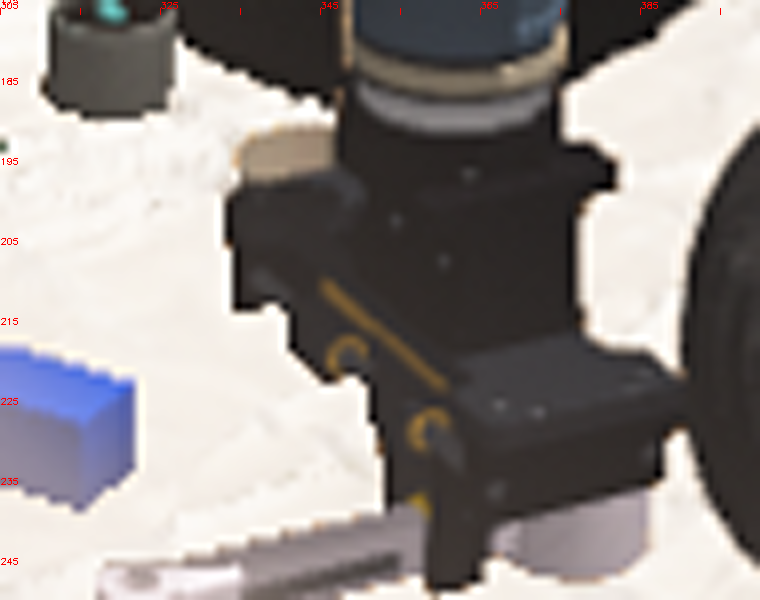

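>>> drive_tool(plan=[{"offset":[0,0,-1.5],"delta_rot":[0,0,0],"jaw":0.5},{"offset":[0.5,0,-4],"delta_rot":[0,0,0],"jaw":0.5},{"offset":[2,-0.2,-7],"delta_rot":[0,0,0],"jaw":0.5},{"offset":[4,-0.5,-9.5],"delta_rot":[0,0,-1],"jaw":0.5},{"offset":[6.5,-0.8,-11.5],"delta_rot":[0,0,-3],"jaw":0.5},{"offset":[9.5,-1.2,-13],"delta_rot":[0,0,-5],"jaw":0.5},{"offset":[12.5,-1.6,-14],"delta_rot":[0,0,-7],"jaw":0.5},{"offset":[15.5,-2,-14],"delta_rot":[0,0,-9],"jaw":0.5}])

```text
time: 14.23
position: [0.5912, -0.0682, 0.1873]
tool_rot: [0.741, 0.672, 0.001, 0.002]
ft_force: [0.4, -0.2, -3.7]
grip_width: 0.0198
```

```bash
python3 go.py .6301 .2146 .19 107.4
```

```text
t 14.23 p [ 0.5912 -0.0682  0.1873] yaw 84.45 tilt [ 0.28 -0.08] F [ 0.4 -0.2 -3.7] M [ 0.04 -0.05 -0.02] w 0.0198 q [-0.3   0.53  1.55  0.    1.06 -1.78]
off cm [28.52  1.14 -0.29] rot [  0.27   0.11 -22.95]
```

>>> drive_tool(plan=[{"offset":[3.5,0.1,0],"delta_rot":[0,0,-3],"jaw":0.5},{"offset":[7,0.2,0],"delta_rot":[0,0,-6],"jaw":0.5},{"offset":[10.5,0.4,0],"delta_rot":[0,0,-9],"jaw":0.5},{"offset":[14,0.5,0],"delta_rot":[0,0,-12],"jaw":0.5},{"offset":[17.5,0.6,0],"delta_rot":[0,0,-15],"jaw":0.5},{"offset":[20.5,0.8,0],"delta_rot":[0,0,-17.5],"jaw":0.5},{"offset":[23,0.9,0],"delta_rot":[0,0,-20],"jaw":0.5},{"offset":[24.5,1,0],"delta_rot":[0,0,-21.5],"jaw":0.5}])

```text
time: 14.9
position: [0.6232, 0.177, 0.1842]
tool_rot: [0.601, 0.799, 0.0, -0.001]
ft_force: [0.2, -0.1, -4.0]
grip_width: 0.0199
```

```bash
python3 go.py .6301 .2146 .19 107.4
```

```text
t 14.9 p [0.6232 0.177  0.1842] yaw 106.13 tilt [-0.05  0.06] F [ 0.2 -0.1 -4. ] M [ 0.02 -0.02 -0.03] w 0.0199 q [ 0.1   0.6   1.41  0.    1.13 -1.75]
off cm [ 3.42  1.71 -0.58] rot [-0.03 -0.07 -1.27]
```

>>> drive_tool(plan=[{"offset":[1,0.6,0],"delta_rot":[0,0,-0.5],"jaw":0.5},{"offset":[2,1.1,0],"delta_rot":[0,0,-0.9],"jaw":0.5},{"offset":[3,1.6,0],"delta_rot":[0,0,-1.2],"jaw":0.5},{"offset":[3.5,1.75,0],"delta_rot":[0,0,-1.3],"jaw":0.5},{"offset":[3.6,1.75,0],"delta_rot":[0,0,-1.3],"jaw":0.5},{"offset":[3.6,1.75,0],"delta_rot":[0,0,-1.3],"jaw":0.5},{"offset":[3.6,1.75,0],"delta_rot":[0,0,-1.3],"jaw":0.5},{"offset":[3.6,1.75,0],"delta_rot":[0,0,-1.3],"jaw":0.5}])

```text
time: 15.57
position: [0.6308, 0.2123, 0.1845]
tool_rot: [0.594, 0.804, -0.0, -0.0]
ft_force: [0.5, -0.7, -3.4]
grip_width: 0.0199
```

```bash
python3 go.py .6301 .2146 .13 107.4
```

```text
t 15.57 p [0.6308 0.2123 0.1845] yaw 107.12 tilt [-0.02 -0.02] F [ 0.5 -0.7 -3.4] M [ 0.01  0.06 -0.01] w 0.0199 q [ 0.16  0.62  1.36 -0.    1.16 -1.71]
off cm [0.24 0.   5.45] rot [-0.02  0.02 -0.28]
```

Now lower slowly to the final height, with the small corrections.

>>> drive_tool(plan=[{"offset":[0.1,0,0.5],"delta_rot":[0,0,-0.1],"jaw":0.5},{"offset":[0.2,0,1.5],"delta_rot":[0,0,-0.3],"jaw":0.5},{"offset":[0.2,0,2.7],"delta_rot":[0,0,-0.3],"jaw":0.5},{"offset":[0.2,0,3.7],"delta_rot":[0,0,-0.3],"jaw":0.5},{"offset":[0.2,0,4.5],"delta_rot":[0,0,-0.3],"jaw":0.5},{"offset":[0.2,0,5],"delta_rot":[0,0,-0.3],"jaw":0.5},{"offset":[0.2,0,5.2],"delta_rot":[0,0,-0.3],"jaw":0.5},{"offset":[0.2,0,5.2],"delta_rot":[0,0,-0.3],"jaw":0.5}])

```text
time: 16.23
position: [0.6299, 0.2151, 0.1316]
tool_rot: [0.591, 0.806, -0.001, -0.001]
ft_force: [-0.0, -1.1, -2.8]
grip_width: 0.02
```

```bash
python3 go.py .6301 .2146 .13 107.4;  python3 - <<'E'
from h import *
t=camera("top")[:,:,::-1].copy();s=camera("scene")[:,:,::-1].copy()
cv2.imwrite("pics/rt9.png",t);cv2.imwrite("pics/rs9.png",s)
crop(s,220,135,95,75,8,"pics/f1.png");crop(t,185,135,80,85,7,"pics/f2.png")
E
```

```text
t 16.23 p [0.6299 0.2151 0.1316] yaw 107.49 tilt [-0.09 -0.01] F [-0.  -1.1 -2.8] M [0.05 0.08 0.05] w 0.02 q [ 0.16  0.69  1.4   0.    1.06 -1.71]
off cm [-0.06  0.01  0.16] rot [-0.09 -0.01  0.09]
```

View pics/f1.png

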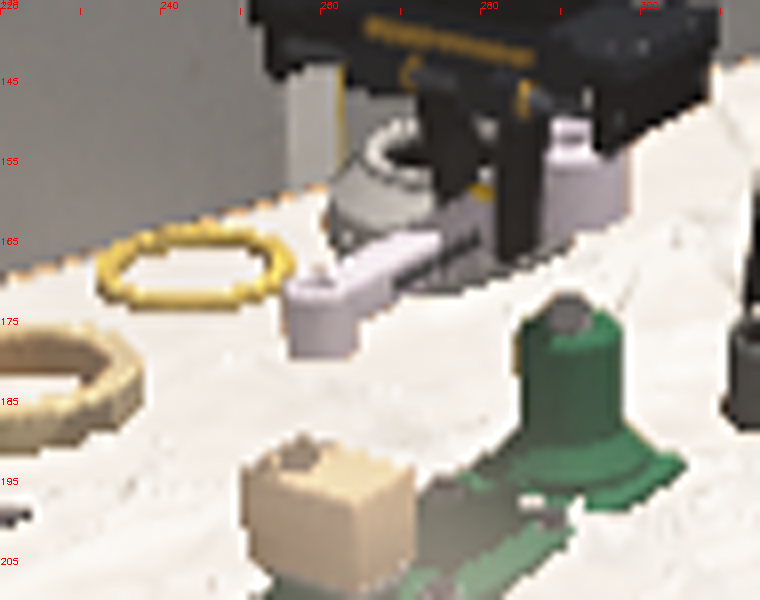

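View pics/f2.png

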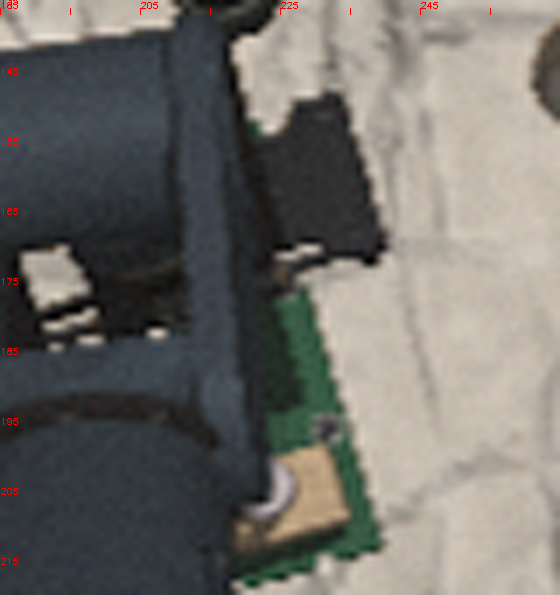

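```bash
cat > ov.py <<'E'
from fit import *
import sys
def over(img,x0,y0,w,h,s,parts,T,f,n):
    c=cv2.resize(img[y0:y0+h,x0:x0+w],None,fx=s,fy=s,interpolation=cv2.INTER_CUBIC)
    x,y,z,a=T;R=np.array([[np.cos(a),-np.sin(a),0],[np.sin(a),np.cos(a),0],[0,0,1]])
    for P in parts:
        uv=(proj(n,P@R.T+[x,y,z])-[x0,y0]+.5)*s
        cv2.polylines(c,[cv2.convexHull(uv.astype(np.float32)).astype(np.int32)],True,(0,0,255),1)
    return c
im=cv2.imread("pics/rs9.png");a=np.radians(197.49)
c=over(im,220,135,95,75,8,LEVER,(.6299,.2151,.1271,a),None,"scene")
cv2.imwrite("pics/f3.png",c)
im=cv2.imread("pics/rt9.png")
cv2.imwrite("pics/f4.png",over(im,185,135,80,85,7,LEVER,(.6299,.2151,.1271,a),None,"top"))
E
python3 ov.py
```

```text
(no output)
```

View pics/f3.png

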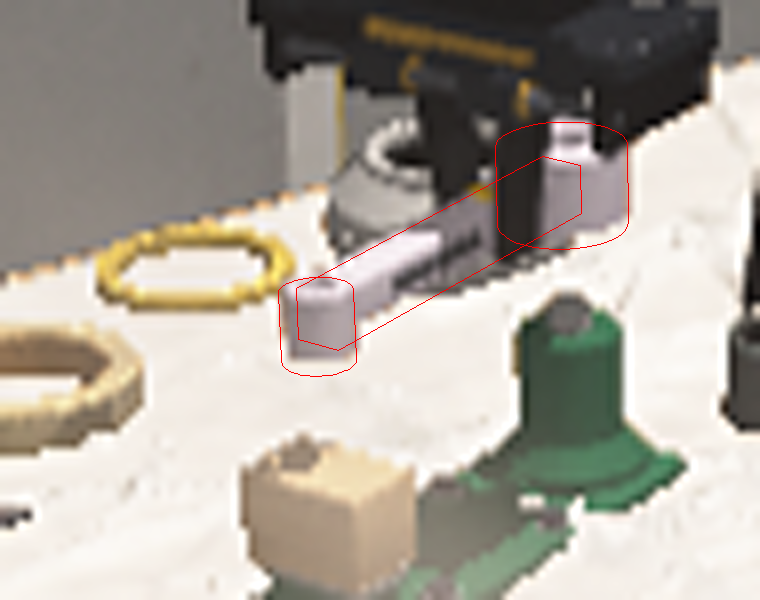

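View pics/f4.png

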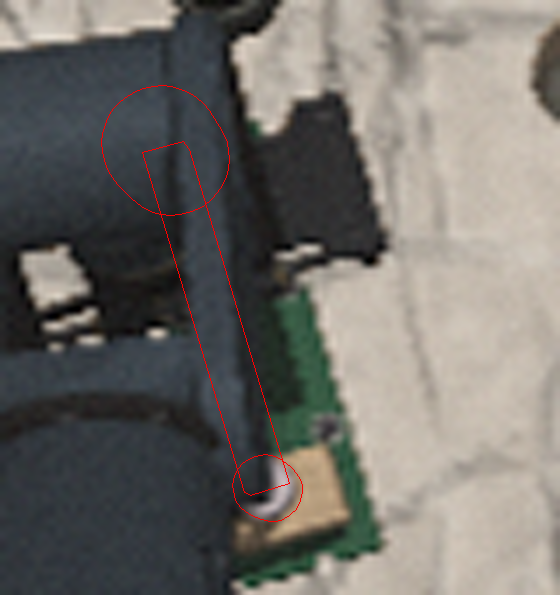

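```bash
cat >> ov.py <<'E'
im=cv2.imread("pics/rs.png")
A=over(im,310,230,85,50,8,LEVER,(.5705,-.2243,0,2.886),None,"scene")
im=cv2.imread("pics/rs9.png")
B=over(im,250,145,55,38,12,LEVER,(.6299,.2151,.1271,a),None,"scene")
cv2.imwrite("pics/f5.png",A);cv2.imwrite("pics/f6.png",B)
E
python3 ov.py
```

```text
(no output)
```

View pics/f5.png

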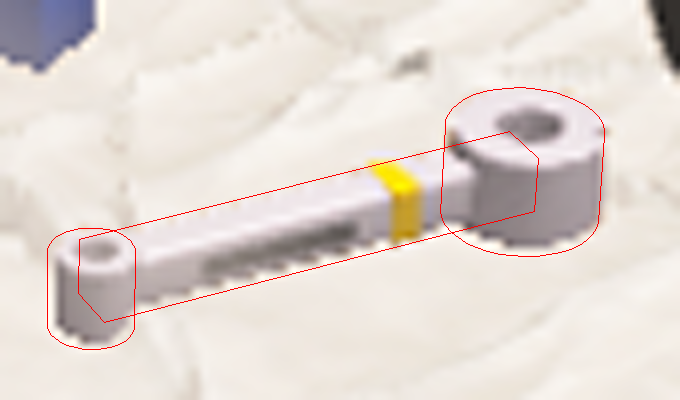

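View pics/f6.png

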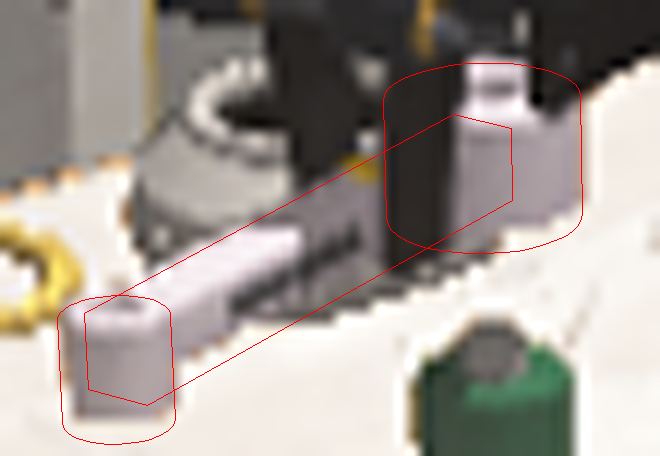

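```bash
python3 - <<'E'
from fit import *
im=cv2.imread("pics/rs9.png")
def z(x0,y0,w,h,s): return cv2.resize(im[y0:y0+h,x0:x0+w],None,fx=s,fy=s,interpolation=cv2.INTER_NEAREST)
cv2.imwrite("pics/g1.png",np.hstack([z(252,165,20,18,19),z(282,146,20,18,19)]))
a=np.radians(197.49);R=np.array([[np.cos(a),-np.sin(a),0],[np.sin(a),np.cos(a),0],[0,0,1]])
t=np.array([.6299,.2151,.1271])
print("eye top",proj("scene",R@[.115,0,.03]+t),"bot",proj("scene",R@[.115,0,0]+t),"hub top",proj("scene",R@[-.055,0,.036]+t), "stripe top",proj("scene",R@[0,0,.029]+t))
print("pin tip",proj("scene",[.6826,.2310,.092]))
E
```

```text
eye top [[258.98820649 170.97457309]] bot [[259.42601459 179.60867447]] hub top [[289.66851455 152.69041063]] stripe top [[280.23500066 159.74792566]]
pin tip [[290.27556661 171.97788709]]
```

View pics/g1.png

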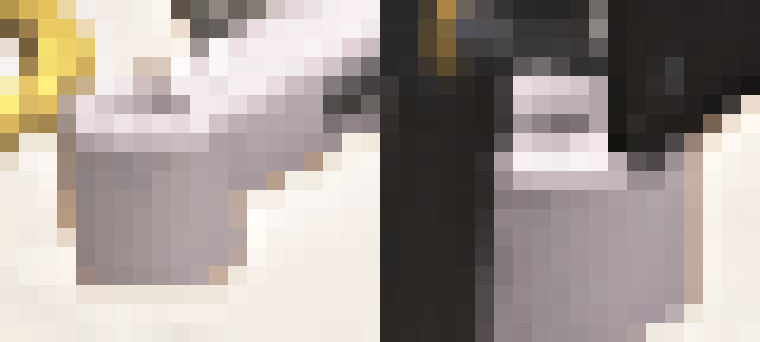

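>>> drive_tool(plan=[{"offset":[0,0,0],"delta_rot":[0,0,0],"jaw":0.5},{"offset":[0,0,0],"delta_rot":[0,0,0],"jaw":0.5},{"offset":[0,0,0],"delta_rot":[0,0,0],"jaw":0.5},{"offset":[0,0,0],"delta_rot":[0,0,0],"jaw":0.5},{"offset":[0,0,0],"delta_rot":[0,0,0],"jaw":0.5},{"offset":[0,0,0],"delta_rot":[0,0,0],"jaw":0.5},{"offset":[0,0,0],"delta_rot":[0,0,0],"jaw":0.5},{"offset":[0,0,0],"delta_rot":[0,0,0],"jaw":0.5}])

```text
time: 17.0
position: [0.6302, 0.2152, 0.1325]
tool_rot: [0.591, 0.806, -0.0, -0.0]
ft_force: [-0.7, -0.0, -3.9]
grip_width: 0.0195
```

```bash
python3 go.py .6301 .2150 .13 107.4; python3 - <<'E'
from h import *
o=get_obs();print(o["joint_velocities"].round(3))
s=camera("scene")[:,:,::-1].copy()
cv2.imwrite("pics/fin.png",s)
E
```

```text
t 17.0 p [0.6302 0.2152 0.1325] yaw 107.49 tilt [-0.  0.] F [-0.7 -0.  -3.9] M [ 0.08 -0.    0.01] w 0.0195 q [ 0.16  0.68  1.4   0.    1.06 -1.71]
off cm [-0.01 -0.01  0.25] rot [-0.   -0.    0.09]
[-0.001  0.    -0.001 -0.     0.001  0.001]
```

View pics/fin.png

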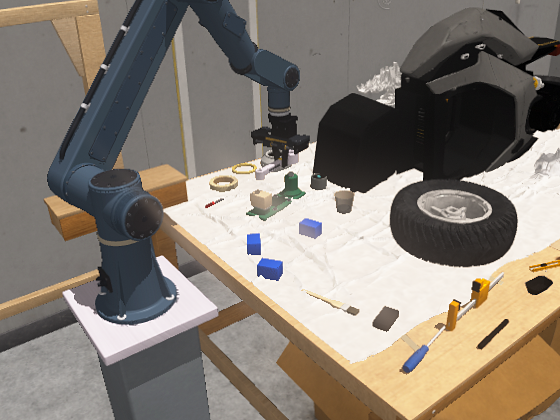

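```bash
python3 -c "
from rig import *
print(hand_in())"
```

```text
the job is handed in; nothing more can be done
None
```

I set the wooden block on the fixture's rest and let go of it. I then picked up the lever at the yellow stripe and handed the job in with the lever still held over the fixture, at about 17 s.

- **Block:** The top camera showed it upright, its centre within about 1 mm of the rest's centre, and its long side across the fixture to within about 1–2°. The jaws read 60 mm across its 65 mm length. In the pictures its outline also came out about 8 mm under size.
- **Lever:** The arm was at rest with the tool vertical. From the measured tool pose, the hub should be over the pin to within about 1–2 mm. The underside should be about 35 mm above the pin tip and 50 mm above the block.
- **Disagreement:** In the scene camera the lever looked 1–1.5 pixels (3–5 mm) higher than the tool pose implies. The top view of the small end agreed with the tool pose to within about 2 mm. The arm hid the hub from the top camera, so I could not check the hub over the pin from above.
- **Everything else:** The final picture shows the other objects where they were. I checked this only by eye.

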